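# Balance-check teether rattles and sort them

## Robot

A 6-joint arm with a two-finger parallel gripper is mounted at the origin on the work surface. World frame = base frame: x ahead of the robot, y to its left, z up, the work surface at z = 0. Lengths are in mm, angles in rad, forces in N, time in s.
With the tool pointing down it reaches from about 300 to 750 mm from the base axis. Payload 8.5 kg.
Tool frame: the origin (TCP) lies between the finger pads; the fingertips stand 14 mm ahead of it and the grasp point (between the pads) lies 5 mm behind it; z points along the fingers, y is the line along which they close (so a half turn about z gives the same grasp; the last joint's range is limited). The gripper opens to 85 mm and grips with 20 to 120 N. Pads are 22 mm wide; open, the fingers measure 114 mm over their backs; the gripper's body (76 mm by 85 mm) begins 54 mm behind the grasp point. The pads swing forward as they close: fully open they stand 13 mm farther back than shut.
Start: joints at [0.948, 0.381, 1.297, -0, 1.464, -0.215], TCP at [218.115, 504.883, 245.322] pointing down, gripper open.
Joint ranges: [-3.11, 3.11], [-0.89, 2.33], [0.22, 2.48], [-1.42, 4.56], [0.17, 2.85], [-2.88, 2.88]. Speed limits (rad/s): [2.39, 2.39, 3.14, 3.14, 3.14, 3.14].

## Interface

Orientations are given as a 3x3 rotation matrix whose columns are the frame's x, y, z axes.
In Python, from station import ctrl, cams gives the robot as it stands.
- The arm moves only by the tool arm_command, never from a script. Its argument "deltas" is a list of rows, each a list of 7 numbers: the finger opening in m, from 0 to 0.0854, then the shift along the tool's x, y, z in m, then the turn, a rotation vector about the tool's x, y, z in rad. A call has exactly 5 rows; each row shifts and turns the commanded pose from where the row before left it, along the tool's axes as they then stand; what a row does not reach is not made up. A row lasts 1/10 s, in which the tool goes at most 50 mm and 8.59 degrees, less where a joint would pass 70% of its speed; a pose out of reach is approached as far as the arm can. A call is refused whole if a number of a shift passes 0.05 or a number of a turn 0.15, either way. A call with a gripper value outside its range is refused whole. The fingers move at their own pace and stop on an object; "squeeze" is the grip in N (left out, the last holds). Time passes only in rows, so rows that do not move let the fingers close, or fill a call up. It gives the time, the measured TCP pose, the force, the opening and the grip force at its end, in the units of the state.
- ctrl.read_state(): the state, without advancing time (a new reading comes with each control period).
- cams.snapshot(name): name is "scene" or "top"; returns a dict with "image" (480x640x3 uint8, blue, green, red), "fx", "fy", "cx", "cy" (pixels), "extrinsics" (4x4, takes a point from world to camera coordinates). Camera axes: x right, y up, looking along -z (the intrinsics and any distortion apply to the point x, -y, -z); pixel columns grow to the right and rows downward; lengths in mm; the calibration is good to about 2 mm. A picture is of the moment at which its call begins. There is no depth.
- ctrl.finish_job(): hands the job in; it is judged then, once.
Trained networks look in a picture, given as the dict that the camera call returned (one of the last four; its "shot" number tells which), for a name from the list of things; names that differ only in an ending like _2 or _b are one class to them, and where a whole thing is asked for, a point or a joint stands for the part that bears it (a point fixed in the world has none). Each returns a list of dicts, best first, with "p" (0 to 1); they miss things now and then, are a little off and sometimes report something else, mostly with a low value. They report only what shows in the picture. A call takes as long as a camera call. They do not tell look-alikes from the thing itself.
- cams.spot_in(picture, thing): "xy" ([column, row] in pixels, amid what is visible of it).
The state is a dict: "time_s": time; "q": joint angles; "qd": joint speeds; "effort": joint torques, N m; "tool_pos": TCP position; "tool_rot": TCP orientation; "force": force on the tool from outside, world axes, zero at the start; "wrist_torque": the same for the moment, N m; "grip_width": opening from 0.0 (shut) to 1.0 (fully open); "gripper_force": force on a finger pad.
Only numpy, scipy, OpenCV 4.12 (cv2) and the standard library are available. Lean on these libraries where they do the work, as an engineer would, in place of code of your own. Each camera call takes 0.05 s, during which the arm holds its last target. There are 200 camera calls.

## Task

Check this batch of teether rattles for off-centre weight: lay every one by its middle across the balance edge, side by side, let go, and have the whole batch resting there at once, so that sound ones stay level and faulty ones tip. Then set the sound ones across the two rails of the sloping rack and put the faulty ones in the blue reject tray, leaving everything else on the bench alone.

Things in the scene. Friction and masses are not known exactly. Their poses are not given: they have to be found in the camera images.
- bar_a_mid (a point): centre (mid-length, half-way up) of a dumbbell teether rattle, 120 mm long along its x, about 90 g: cream grip 60 mm long, 24 x 24 mm; rose ends 30 mm long, 36 x 36 mm. May lie on any of its four sides, centre 18 mm above the table. 3 or 4 lie on the white sheet, all alike; names say nothing of soundness. Sound: balances at its middle; faulty: one end heavy, balance point about 16 mm off
- bar_b_mid (a point): centre (mid-length, half-way up) of a dumbbell teether rattle, 120 mm long along its x, about 90 g: cream grip 60 mm long, 24 x 24 mm; rose ends 30 mm long, 36 x 36 mm. May lie on any of its four sides, centre 18 mm above the table. 3 or 4 lie on the white sheet, all alike; names say nothing of soundness. Sound: balances at its middle; faulty: one end heavy, balance point about 16 mm off
- bar_c_mid (a point): centre (mid-length, half-way up) of a dumbbell teether rattle, 120 mm long along its x, about 90 g: cream grip 60 mm long, 24 x 24 mm; rose ends 30 mm long, 36 x 36 mm. May lie on any of its four sides, centre 18 mm above the table. 3 or 4 lie on the white sheet, all alike; names say nothing of soundness. Sound: balances at its middle; faulty: one end heavy, balance point about 16 mm off
- bar_d_mid (a point): centre (mid-length, half-way up) of a dumbbell teether rattle, 120 mm long along its x, about 90 g: cream grip 60 mm long, 24 x 24 mm; rose ends 30 mm long, 36 x 36 mm. May lie on any of its four sides, centre 18 mm above the table. 3 or 4 lie on the white sheet, all alike; names say nothing of soundness. Sound: balances at its middle; faulty: one end heavy, balance point about 16 mm off
- bar_e_mid (a point): centre (mid-length, half-way up) of a dumbbell teether rattle, 120 mm long along its x, about 90 g: cream grip 60 mm long, 24 x 24 mm; rose ends 30 mm long, 36 x 36 mm. May lie on any of its four sides, centre 18 mm above the table. 3 or 4 lie on the white sheet, all alike; names say nothing of soundness. Sound: balances at its middle; faulty: one end heavy, balance point about 16 mm off
- edge_mid (a point): middle of the top of the balance stand's steel edge, 40 mm above the table. The edge runs along this y, 360 mm long; its top is flat, 10 mm wide along x. A rattle laid across it (length along this x) rests on its grip, centre 12 mm above this point; a sound one stays level if its middle is within about 4 mm of the edge, a faulty one tips about 0.2 rad onto the plinth
- stand: the balance stand, origin at the centre of its underside, axes as the edge's; fixed. White plinth 140 mm (x) by 380 mm (y), 20 mm high; the edge stands 20 mm proud of it. Blue ticks on the plinth mark four places 85 mm apart, at y = -127.5, -42.5, 42.5 and 127.5 mm, wide enough for one rattle each
- rack_mid (a point): middle of the sloping pass rack, 64 mm above the table, midway between its two aluminium rails. They run along this y, 270 mm long, 8 mm wide, at x = -18 mm (top 60 mm above the table) and x = +18 mm (top 68 mm). A rattle laid across both (length along this x) rests on its grip, sloping 0.22 rad, centre about 12 mm above this point; room for three, 75 mm apart
- rack: the pass rack, origin at the centre of its underside, axes as rack_mid's; fixed, at the left or right of the table. Green block 46 mm (x) wide, 270 mm (y) long, 50 mm high under the rails; aluminium foot 120 mm by 280 mm, 10 mm high
- tray: blue open reject tray, origin at the centre of its underside; 210 mm (x) by 170 mm (y) outside, 45 mm high, walls and floor 5 mm thick. Fixed, on the side opposite the rack; room for two rattles lying along its y, side by side
- pacifier_1: sage-green baby's dummy, 42 mm shield, 38 mm high, origin under its middle; a bystander, to be left alone
- pacifier_2: mustard dummy, same shape, origin under its middle; a bystander, to be left alone
- pacifier_3: grey-blue dummy, same shape, origin under its middle; a bystander, to be left alone
- marker: black marker pen, 130 mm long, origin under its middle; a bystander, to be left alone
- caliper: steel and black caliper, 150 mm long, origin under its middle; a bystander, to be left alone
- teether: sage-green teething ring, 64 mm across, 12 mm high, origin under its middle; a bystander, to be left alone
- jar: small clear jar with white cap, 56 mm across, 70 mm high, origin under its middle; a bystander, to be left alone
Not all that is in view belongs to the job. Leave any black or purple look-alike of the part that bears bar_c_mid alone.

How it is judged:
By the outcome, as a careful person would: the job done as asked, in the order asked, and still so for the second after the job is handed in, with the robot touching nothing.
Of bar_a, bar_b, bar_c, bar_d, bar_e only 3 to 4 are there at a start; the rules pass over those that are not, and their reading is None.
At some moment in a run one of bar_a, bar_b, bar_c, bar_d, bar_e may be knocked a few centimetres aside while the robot is not near it.
Once in a run the grip may slacken for a moment while it holds something.
It also fails if it takes over 210 s, if anything falls off the work surface, if the arm or the gripper's body presses on something with over 40 N, if the wrist force passes 120 N, or if a joint passes its speed limit or range.

## Working session

There is one attempt and no reset: what is moved stays moved. The work goes in short steps, Python scripts to look and compute and a tool call to move; the robot and the scene stay as the last step left them, time stands still between calls to the robot, and variables do not carry over. Pictures are saved under pics/ and viewed, at most 14 in all, crops included, and the job is handed in when it is done.

Besides the shell and the picture viewer there is one more tool, called after "Request:" as name(argument=value, ...) on one line, values as JSON. arm_command: Moves the arm, as the interface text tells. Its arguments: {"type":"object","properties":{"deltas":{"type":"array","items":{"type":"array","items":{"type":"number"}}},"squeeze":{"type":"number"}},"required":["deltas"]}

```bash
ls; mkdir -p pics
python3 - <<'E'
from station import ctrl,cams
import cv2,numpy as np
s=ctrl.read_state();print(s)
for n in("scene","top"):
    d=cams.snapshot(n);cv2.imwrite(f"pics/{n}0.png",d["image"])
    print(n,{k:(v.tolist() if hasattr(v,'tolist') else v) for k,v in d.items() if k!="image"})
    for t in("bar_a_mid","edge_mid","stand","rack_mid","rack","tray"):
        print(t,[(np.round(r["xy"]).tolist(),round(r["p"],2)) for r in cams.spot_in(d,t)])
E
```

```text
pics
{'time_s': 0.0, 'q': array([ 9.47696183e-01,  3.81201207e-01,  1.29824995e+00,  3.62844556e-05,
        1.46362822e+00, -2.15299208e-01]), 'qd': array([ 1.31011097e-04,  9.11473281e-04, -1.56395146e-03, -4.55973307e-04,
       -7.03741969e-05, -1.48472847e-04]), 'effort': array([-2.38891798e-04, -4.48447251e+01, -2.31286526e+01, -1.87935570e-04,
        4.59052826e-03, -3.28018496e-05]), 'tool_pos': array([217.95536192, 504.67265319, 244.71262449]), 'tool_rot': array([[-9.17993464e-01,  3.96594498e-01, -8.96879844e-04],
       [ 3.96595355e-01,  9.17992765e-01, -1.18627249e-03],
       [ 3.52860064e-04, -1.44468877e-03, -9.99998894e-01]]), 'force': array([ 0.28606205, -0.08493865, -0.22423764]), 'wrist_torque': array([-0.0317028 ,  0.07163656,  0.02229138]), 'gripper_force': 0.0, 'grip_width': 0.9992573672449929}
scene {'fx': 563.1461215306977, 'fy': 563.1461215306977, 'cx': 324.8902734179683, 'cy': 240.97085935238107, 'extrinsics': [[0.021604622862928757, 0.9997570781193544, 0.004361768127871645, 31.392618225521158], [-0.8055685962208993, 0.014824057182425597, 0.592317046953184
[... 359 characters left out ...]
261.0, 207.0], 0.23)]
top {'fx': 597.074532099554, 'fy': 597.074532099554, 'cx': 321.02029744081386, 'cy': 237.75620218302433, 'extrinsics': [[-0.01968435638563602, -0.9997915541354038, -0.005419814867406181, -43.3798775813512], [0.9976001207639965, -0.02000054904559658, 0.0662870808644808, -472.81272930502035], [-0.06638166286967213, -0.004101989442742988, 0.9977858730796246, -1356.3873521585335], [0.0, 0.0, 0.0, 1.0]], 'shot': 2}
bar_a_mid [([370.0, 253.0], 0.97)]
edge_mid [([288.0, 171.0], 0.61)]
stand [([289.0, 171.0], 0.82), ([299.0, 251.0], 0.23)]
rack_mid [([449.0, 236.0], 0.66), ([159.0, 246.0], 0.57)]
rack [([159.0, 249.0], 0.95), ([170.0, 155.0], 0.38)]
tray [([448.0, 236.0], 0.9)]
```

View pics/top0.png

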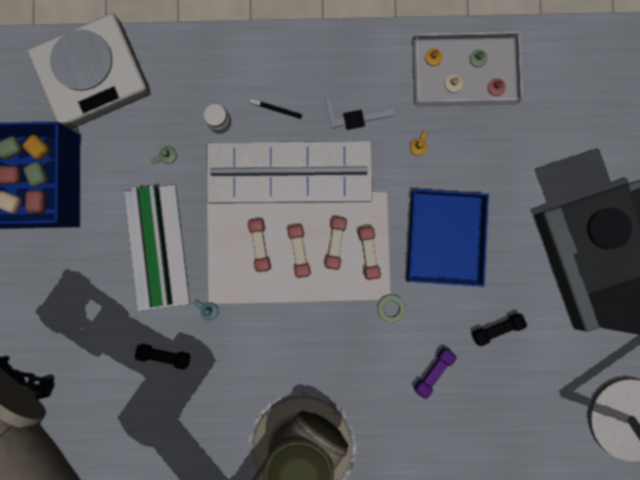

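View pics/scene0.png

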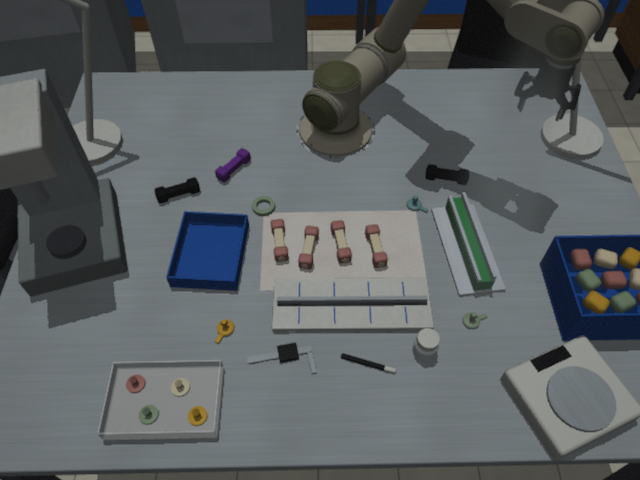

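The picture shows four rattles at top-view pixels (259,245), (299,251), (336,243) and (370,252). The stand is at (289,171), the rack at (157,246) and the tray at (448,236). The black and purple dumbbells are look-alikes, so I'll leave them. Next I'll measure by colour segmentation.

```bash
cat > h.py <<'E'
from station import ctrl,cams
import cv2,numpy as np
def shot(n="top",save=None):
    d=cams.snapshot(n)
    if save: cv2.imwrite(f"pics/{save}.png",d["image"])
    return d
def world(d,px,z):
    E=np.array(d["extrinsics"]);R,t=E[:3,:3],E[:3,3];C=-R.T@t
    px=np.atleast_2d(px).astype(float)
    r=np.c_[(px[:,0]-d["cx"])/d["fx"],-(px[:,1]-d["cy"])/d["fy"],-np.ones(len(px))]@R
    return C+r*((z-C[2])/r[:,2])[:,None]
def pix(d,P):
    E=np.array(d["extrinsics"]);c=np.atleast_2d(P)@E[:3,:3].T+E[:3,3]
    return np.c_[d["cx"]-d["fx"]*c[:,0]/c[:,2],d["cy"]+d["fy"]*c[:,1]/c[:,2]]
def blobs(m,lo,hi):
    n,l,s,c=cv2.connectedComponentsWithStats(m.astype(np.uint8))
    return [(c[i],s[i,4]) for i in range(1,n) if lo<=s[i,4]<=hi]
def rose(d):
    h=cv2.cvtColor(d["image"],cv2.COLOR_BGR2HSV).astype(int)
    return ((h[...,0]<8)|(h[...,0]>170))&(h[...,1]>85)&(h[...,2]>60)
def bars(d,z=26,box=None,name=None):
    B=[(c,a) for c,a in blobs(rose(d),25,400)]
    P=[(world(d,c,z)[0],a,c) for c,a in B]
    out=[]
    for i in range(len(P)):
        for j in range(i):
            v=P[i][0]-P[j][0];L=np.linalg.norm(v)
            if 78<L<100:
                if v[0]<0:v=-v
                m=(P[i][0]+P[j][0])/2
                out.append((m[:2].round(1),round(float(np.arctan2(v[1],v[0])),3),round(L,1),P[i][1],P[j][1]))
    return sorted(out,key=lambda o:-o[0][1])
E
python3 - <<'E'
from h import *
d=shot("top")
for o in bars(d):print(*o)
h=cv2.cvtColor(d["image"],cv2.COLOR_BGR2HSV).astype(int)
# ticks
m=(h[...,0]>100)&(h[...,0]<130)&(h[...,1]>70);m[:140]=0;m[205:]=0;m[:,:200]=0;m[:,380:]=0
for c,a in blobs(m,6,200):print("tick",c.round(1),a,world(d,c,20)[0].round(1))
g=(h[...,0]>45)&(h[...,0]<80)&(h[...,1]>90);g[:,:120]=0;g[:,190:]=0
for c,a in blobs(g,100,5000):print("green",c.round(1),a,world(d,c,55)[0].round(1))
cr=d["image"][120:320,110:400]
cv2.imwrite("pics/c1.png",cv2.resize(cr,(0,0),fx=2.75,fy=2.75,interpolation=cv2.INTER_CUBIC))
E
```

```text
[600.3 634.4] 0.76 87.7 346 296
[458.3  89.2] 0.139 90.6 153 156
[495.4  50.5] 1.401 91.3 149 156
[405.9  37.6] 1.406 92.0 145 153
[443.   -1.1] 0.148 90.4 145 149
[496.1 -43.6] -1.401 99.8 149 147
[459.9 -85.1] -0.171 90.6 150 147
[ 402.8 -122.1] 1.299 92.9 150 150
[ 435.2 -161.1] 0.128 90.4 150 155
green [149.7 246.4] 1296 [457.6 330.   55. ]
green [162.6 245.9] 291 [458.1 301.   55. ]
```

View pics/c1.png

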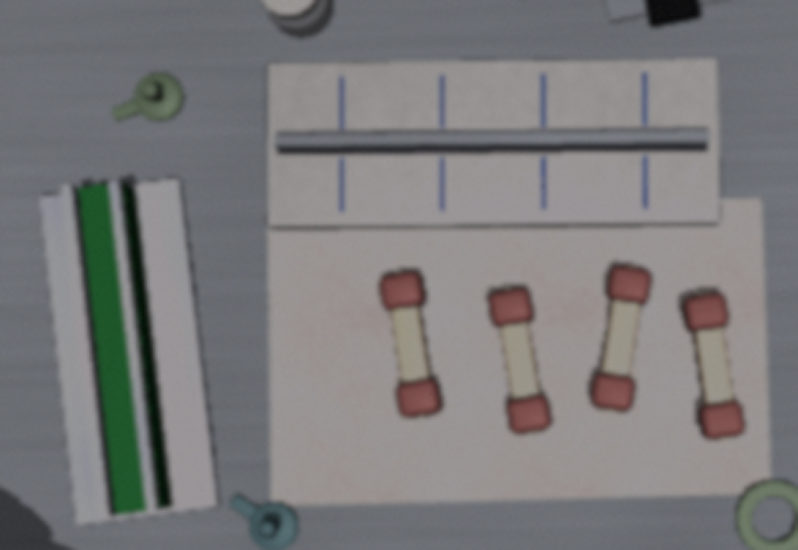

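The crop shows clear plinth corners, ticks and rack foot corners. Now I'll fit the stand, rack and tray poses.

```bash
cat >> h.py <<'E'
def fit2(model,meas):  # planar rigid fit
    mc,wc=model.mean(0),meas.mean(0)
    H=(model-mc).T@(meas-wc);th=np.arctan2(H[0,1]-H[1,0],H[0,0]+H[1,1])
    R=np.array([[np.cos(th),-np.sin(th)],[np.sin(th),np.cos(th)]])
    return wc-R@mc,th,((model@R.T+wc-R@mc)-meas)
E
python3 - <<'E'
from h import *
d=shot("top")
f=lambda a:np.array(a,float)/2.75+[110,120]-0.3
# stand corners: left = +y ; up = +x
W=world(d,f([(268,64),(718,59),(720,222),(269,227)]),20)[:,:2]
o,th,e=fit2(np.array([(70,190),(70,-190),(-70,-190),(-70,190)],float),W);print("stand",o,th,e.round(1).tolist())
im=d["image"].astype(float)
ex=im[...,0]-im[...,2]
E_=[]
for y in(127.5,42.5,-42.5,-127.5):
    for sx in(38,-38):
        c,s=np.cos(th),np.sin(th);p=pix(d,[[o[0]+c*sx-s*y,o[1]+s*sx+c*y,20]])[0]
        u,v=int(round(p[0])),int(round(p[1]));w=ex[v-6:v+7,u-5:u+6].mean(0);w=np.clip(w-np.median(w)-3,0,None)
        uc=u+(w*np.arange(-5,6)).sum()/max(w.sum(),1e-6)
        q=world(d,[uc,v],20)[0][:2]-o;E_.append((round(-s*q[0]+c*q[1]-y,1)))
print("tick y resid",E_)
# edge profile
g=cv2.cvtColor(d["image"],cv2.COLOR_BGR2GRAY).astype(float)
for y in(100,0,-100):
    xs=np.arange(-14,15,2);c,s=np.cos(th),np.sin(th)
    P=np.array([[o[0]+c*x-s*y,o[1]+s*x+c*y,40] for x in xs]);pp=pix(d,P).astype(np.float32)
    print(y,cv2.remap(g.astype(np.float32),pp[:,0].reshape(1,-1),pp[:,1].reshape(1,-1),cv2.INTER_LINEAR).round().ravel().astype(int).tolist())
W=world(d,f([(40,197),(181,180),(217,505),(77,523)]),10)[:,:2]
o,th,e=fit2(np.array([(60,140),(-60,140),(-60,-140),(60,-140)],float)[[3,0,1,2]]*0+np.array([(-140,0)]*4) if 0 else np.array([(140,60),(140,-60),(-140,-60),(-140,60)],float),W)
print("rack (long axis angle)",o,th,e.round(1).tolist())
c,s=np.cos(th),np.sin(th)
hsv=cv2.cvtColor(d["image"],cv2.COLOR_BGR2HSV)
for sg in(1,-1):  # sg: side on which rail is high (+: left/+y)
    for l in(-22,-14,14,22):
        z=64+4*np.sign(l)*sg
        P=np.array([[o[0]+c*a-s*l,o[1]+s*a+c*l,z] for a in(-100,0,100)]);print(sg,l,((pix(d,P)-[110,120])*2.75).round().tolist())
for a in(-100,0,100):
    ls=np.arange(-34,35,2);P=np.array([[o[0]+c*a-s*l,o[1]+s*a+c*l,64] for l in ls]);pp=pix(d,P).astype(np.float32)
    print(a,cv2.remap(d["image"],pp[:,0].reshape(1,-1),pp[:,1].reshape(1,-1),cv2.INTER_LINEAR)[0].astype(int)[:,1:].tolist())
b=blobs((hsv[...,0]>105)&(hsv[...,0]<130)&(hsv[...,1]>150)&(np.arange(640)[None]>390)&(np.arange(640)[None]<500),500,20000)
m=((hsv[...,0]>105)&(hsv[...,0]<130)&(hsv[...,1]>120)).astype(np.uint8);m[:,:390]=0;m[:,500:]=0
n=cv2.findNonZero(m);r=cv2.minAreaRect(n);print("tray",r);print(world(d,cv2.boxPoints(r),45).round(1).tolist())
sc=shot("scene");cv2.imwrite("pics/c2.png",cv2.resize(sc["image"][180:305,415:515],(0,0),fx=4.5,fy=4.5,interpolation=cv2.INTER_CUBIC))
for sg in(1,-1):
    for l in(-22,-14,14,22):
        z=64+4*np.sign(l)*sg
        P=np.array([[o[0]+c*a-s*l,o[1]+s*a+c*l,z] for a in(-135,135)]);print("scene",sg,l,((pix(sc,P)-[415,180])*4.5).round().tolist())
E
```

```text
stand [626.02770399  17.65425208] -0.009164805085146485 [[0.8, 0.3], [1.0, -0.6], [-0.9, -1.2], [-0.9, 1.5]]
tick y resid [np.float64(0.4), np.float64(0.5), np.float64(1.1), np.float64(1.5), np.float64(0.8), np.float64(1.2), np.float64(0.6), np.float64(1.3)]
100 [135, 111, 74, 50, 58, 81, 102, 112, 112, 105, 100, 111, 132, 144, 148]
0 [134, 107, 75, 56, 61, 85, 109, 117, 116, 110, 111, 124, 141, 148, 147]
-100 [135, 108, 68, 51, 69, 95, 114, 122, 121, 114, 108, 119, 135, 145, 148]
rack (long axis angle) [458.38444643 327.41332372] 0.10913045271968684 [[1.6, 0.1], [2.6, 0.1], [-1.9, -1.3], [-2.3, 1.1]]
1 -22 [[151.0, 466.0], [137.0, 343.0], [124.0, 221.0]]
1 -14 [[141.0, 467.0], [128.0, 344.0], [114.0, 222.0]]
1 14 [[104.0, 472.0], [90.0, 348.0], [77.0, 225.0]]
1 22 [[94.0, 473.0], [80.0, 349.0], [67.0, 227.0]]
-1 -22 [[149.0, 466.0], [135.0, 342.0], [121.0, 220.0]]
-1 -14 [[139.0, 467.0], [125.0, 343.0], [111.0, 221.0]]
-1 14 [[107.0, 471.0], [93.0, 348.0], [80.0, 227.0]]
-1 22 [[97.0, 473.0], [83.0, 350.0], [70.0, 228.0]]
-100 [[64, 59], [32, 22], [20, 6], [22, 11], [38, 31], [68, 6
[... 933 characters left out ...]
], [73, 29], [61, 34], [63, 54], [87, 86], [120, 120], [141, 141], [148, 147], [148, 147], [146, 145], [144, 144], [143, 142], [144, 143], [144, 143]]
tray ((446.3092041015625, 263.433837890625), (77.21427154541016, 145.6088104248047), 3.1798300743103027)
[[251.9, -232.5, 45.0], [577.1, -260.1, 45.0], [563.8, -433.6, 45.0], [239.2, -403.2, 45.0]]
scene 1 -22 [[147.0, 66.0], [277.0, 446.0]]
scene 1 -14 [[160.0, 65.0], [292.0, 444.0]]
scene 1 14 [[208.0, 51.0], [346.0, 430.0]]
scene 1 22 [[221.0, 50.0], [361.0, 429.0]]
scene -1 -22 [[149.0, 57.0], [281.0, 438.0]]
scene -1 -14 [[162.0, 56.0], [295.0, 436.0]]
scene -1 14 [[205.0, 60.0], [343.0, 438.0]]
scene -1 22 [[218.0, 59.0], [357.0, 437.0]]
```

View pics/c2.png

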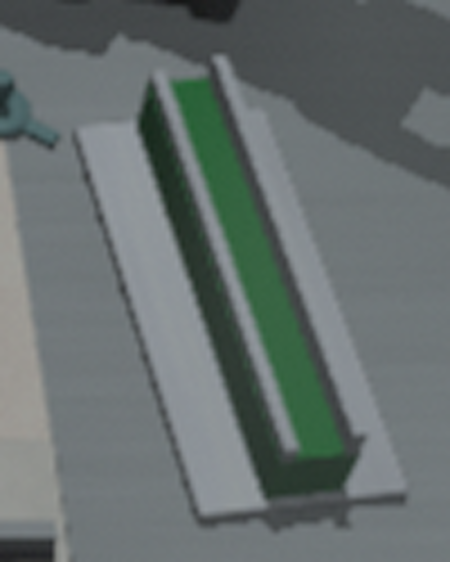

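The scene crop shows the outer (+y) rail is the higher one: the rail ends are about 15 px apart in row, which matches that hypothesis. I'll write a planner and start on bar 1.

```bash
cat >> h.py <<'E'
from scipy.spatial.transform import Rotation as Ro
import json
STAND=np.array([626.5,18.5]);STH=-0.009
def place(y): return (STAND[0]-np.sin(STH)*y,STAND[1]+np.cos(STH)*y,np.pi/2+STH)
def rot(yaw,tilt=0):  # yaw = direction of tool y; tilt lowers... about tool y
    R=Ro.from_matrix(np.array([[np.sin(yaw),np.cos(yaw),0],[-np.cos(yaw),np.sin(yaw),0],[0,0,-1.]])@np.diag([-1,1,1])@np.eye(3)) if 0 else None
    y=np.array([np.cos(yaw),np.sin(yaw),0]);z=np.array([0,0,-1.]);x=np.cross(y,z)
    return Ro.from_matrix(np.c_[x,y,z])*Ro.from_rotvec([0,tilt,0])
def plan(wps,smax=45,amax=.14):
    """wps: (x,y,z,yaw,opening[,tilt[,step]]) or ('hold',n,opening)"""
    s=ctrl.read_state();p=np.array(s["tool_pos"]);R=Ro.from_matrix(s["tool_rot"]);rows=[]
    for w in wps:
        if w[0]=="hold": rows+=[[w[2],0,0,0,0,0,0]]*w[1];continue
        T=np.array(w[:3],float);G=rot(w[3],w[5] if len(w)>5 else 0);st=w[6] if len(w)>6 else smax
        n=max(1,int(np.ceil(np.linalg.norm(T-p)/st)),int(np.ceil((R.inv()*G).magnitude()/amax)))
        for i in range(n):
            k=n-i
            d=np.round(R.inv().apply((T-p)/k)/1000,4 if k==1 else 3)
            d=np.round(R.inv().apply((T-p)/k)/1000,3)
            v=np.round((R.inv()*G).as_rotvec()/k,2)
            p=p+R.apply(d*1000);R=R*Ro.from_rotvec(v)
            rows.append([w[4]]+(d+0.).tolist()+(v+0.).tolist())
    while len(rows)%5: rows.append([rows[-1][0]]+[0]*6)
    for i in range(0,len(rows),5):print(json.dumps(rows[i:i+5]).replace("0.0,","0,").replace("0.0]","0]"))
    print("end",p.round(1))
    return rows
E
python3 - <<'E'
from h import *
for o in bars(shot()):print(*o)
x,y,a=458.3,89.2,.139+np.pi/2
plan([(x,y,150,a,.05),(x,y,60,a,.05),(x,y,24,a,.05,0,20)])
E
```

```text
[600.5 634.4] 0.758 87.8 345 293
[458.3  89.2] 0.14 90.5 152 157
[495.4  50.6] 1.402 91.0 151 157
[405.9  37.4] 1.406 92.1 145 152
[443.1  -1.1] 0.153 90.5 145 151
[459.9 -85.2] -0.172 90.4 147 148
[ 402.9 -122.1] 1.297 92.8 151 147
[ 435.2 -161.1] 0.125 90.5 151 155
[[0.05, -0.035, -0.026, 0.009, 0, 0, -0.05], [0.05, -0.034, -0.028, 0.009, 0, 0, -0.05], [0.05, -0.032, -0.029, 0.009, 0, 0, -0.05], [0.05, -0.031, -0.031, 0.009, 0, 0, -0.05], [0.05, -0.029, -0.032, 0.008, 0, 0, -0.05]]
[[0.05, -0.027, -0.034, 0.009, 0, 0, -0.05], [0.05, -0.026, -0.035, 0.008, 0, 0, -0.05], [0.05, -0.024, -0.037, 0.009, 0, 0, -0.05], [0.05, -0.022, -0.038, 0.008, 0, 0, -0.05], [0.05, -0.02, -0.039, 0.009, 0, 0, -0.05]]
[[0.05, -0.019, -0.039, 0.008, 0, 0, -0.05], [0.05, 0, 0, 0.03, 0, 0, 0], [0.05, 0, 0, 0.03, 0, 0, 0], [0.05, 0, 0, 0.03, 0, 0, 0], [0.05, 0, 0, 0.018, 0, 0, 0]]
[[0.05, 0, 0, 0.018, 0, 0, 0], [0.05, 0, 0, 0, 0, 0, 0], [0.05, 0, 0, 0, 0, 0, 0], [0.05, 0, 0, 0, 0, 0, 0], [0.05, 0, 0, 0, 0, 0, 0]]
end [458.6  89.4  24.3]
```

Go above first, check, then descend.

Request:
arm_command(deltas=[[0.05, -0.035, -0.026, 0.009, 0, 0, -0.05], [0.05, -0.034, -0.028, 0.009, 0, 0, -0.05], [0.05, -0.032, -0.029, 0.009, 0, 0, -0.05], [0.05, -0.031, -0.031, 0.009, 0, 0, -0.05], [0.05, -0.029, -0.032, 0.008, 0, 0, -0.05]], squeeze=50)

```text
time_s: 1.4
tool_pos: [328.0, 315.0, 201.1]
tool_rot: [[-0.988, 0.155, 0.0], [0.155, 0.988, 0.0], [-0.0, 0.0, -1.0]]
force: [1.2, 0.0, -0.2]
grip_width: 0.588
gripper_force: 0.0
```

Request:
arm_command(deltas=[[0.05, -0.027, -0.034, 0.009, 0, 0, -0.05], [0.05, -0.026, -0.035, 0.008, 0, 0, -0.05], [0.05, -0.024, -0.037, 0.009, 0, 0, -0.05], [0.05, -0.022, -0.038, 0.008, 0, 0, -0.05], [0.05, -0.02, -0.039, 0.009, 0, 0, -0.05]])

```text
time_s: 1.9
tool_pos: [436.9, 124.7, 158.3]
tool_rot: [[-0.996, -0.094, 0.001], [-0.094, 0.996, 0.0], [-0.001, -0.0, -1.0]]
force: [1.6, 0.0, -0.4]
grip_width: 0.584
gripper_force: 0.0
```

Request:
arm_command(deltas=[[0.05, -0.019, -0.039, 0.008, 0, 0, -0.05], [0.05, 0, 0, 0, 0, 0, 0], [0.05, 0, 0, 0, 0, 0, 0], [0.05, 0, 0, 0, 0, 0, 0], [0.05, 0, 0, 0, 0, 0, 0]])

```text
time_s: 2.4
tool_pos: [458.1, 90.3, 150.6]
tool_rot: [[-0.99, -0.143, 0.0], [-0.143, 0.99, 0.0], [-0.0, 0.0, -1.0]]
force: [-0.3, 0.6, -0.1]
grip_width: 0.584
gripper_force: 0.0
```

Request:
arm_command(deltas=[[0.05, 0, -0.001, 0.036, 0, 0, 0], [0.05, 0, 0, 0.036, 0, 0, 0], [0.05, 0, 0, 0.03, 0, 0, 0], [0.05, 0, 0, 0.014, 0, 0, 0], [0.05, 0, 0, 0.01, 0, 0, 0]])

```text
time_s: 2.9
tool_pos: [458.2, 89.2, 23.5]
tool_rot: [[-0.99, -0.143, -0.001], [-0.143, 0.99, 0.0], [0.001, 0.0, -1.0]]
force: [0.6, -0.0, 0.2]
grip_width: 0.586
gripper_force: 0.0
```

Request:
arm_command(deltas=[[0.05, 0, 0, 0, 0, 0, 0], [0.01, 0, 0, 0, 0, 0, 0], [0.01, 0, 0, 0, 0, 0, 0], [0.01, 0, 0, 0, 0, 0, 0], [0.01, 0, 0, 0, 0, 0, 0]])

```text
time_s: 3.4
tool_pos: [459.3, 88.5, 25.4]
tool_rot: [[-0.99, -0.142, 0.002], [-0.142, 0.99, -0.0], [-0.002, -0.0, -1.0]]
force: [-1.3, 1.1, 7.3]
grip_width: 0.267
gripper_force: 50.0
```

Request:
arm_command(deltas=[[0.01, 0, 0, 0, 0, 0, 0], [0.01, 0, 0, 0, 0, 0, 0], [0.01, 0, 0, -0.03, 0, 0, 0], [0.01, 0, 0, -0.04, 0, 0, 0], [0.01, 0, 0, -0.04, 0, 0, 0]])

```text
time_s: 3.9
tool_pos: [458.4, 88.4, 136.0]
tool_rot: [[-0.99, -0.142, -0.0], [-0.142, 0.99, 0.0], [0.0, 0.0, -1.0]]
force: [0.9, -0.8, -0.9]
grip_width: 0.268
gripper_force: 49.3
```

Run:
```python
from h import *
print(ctrl.read_state()["tool_pos"],ctrl.read_state()["grip_width"])
x,y,a=place(127.5)
plan([(x,y,110,a,.01),(x,y,58,a,.01,0,20),("hold",2,.01),("hold",4,.05)])
```

```text
[458.36330326  88.40423386 136.0440427 ] 0.2680017436174965
[[0.01, -0.035, 0.007, 0.005, 0, 0, 0.03], [0.01, -0.035, 0.008, 0.005, 0, 0, 0.03], [0.01, -0.035, 0.008, 0.005, 0, 0, 0.03], [0.01, -0.034, 0.01, 0.006, 0, 0, 0.03], [0.01, -0.034, 0.01, 0.005, 0, 0, 0.03]]
[[0.01, 0, 0, 0.017, 0, 0, 0], [0.01, 0, 0, 0.018, 0, 0, 0], [0.01, 0, 0, 0.017, 0, 0, 0], [0.01, 0, 0, 0, 0, 0, 0], [0.01, 0, 0, 0, 0, 0, 0]]
[[0.05, 0, 0, 0, 0, 0, 0], [0.05, 0, 0, 0, 0, 0, 0], [0.05, 0, 0, 0, 0, 0, 0], [0.05, 0, 0, 0, 0, 0, 0], [0.05, 0, 0, 0, 0, 0, 0]]
end [627.3 145.5  58. ]
```

Request:
arm_command(deltas=[[0.01, -0.035, 0.007, 0.005, 0, 0, 0.03], [0.01, -0.035, 0.008, 0.005, 0, 0, 0.03], [0.01, -0.035, 0.008, 0.005, 0, 0, 0.03], [0.01, -0.034, 0.01, 0.006, 0, 0, 0.03], [0.01, -0.034, 0.01, 0.005, 0, 0, 0.03]])

```text
time_s: 4.4
tool_pos: [628.8, 146.1, 108.4]
tool_rot: [[-1.0, 0.009, 0.0], [0.009, 1.0, -0.0], [-0.0, -0.0, -1.0]]
force: [0.2, -0.3, -0.5]
grip_width: 0.269
gripper_force: 49.3
```

Request:
arm_command(deltas=[[0.01, 0, 0, 0.02, 0, 0, 0], [0.01, 0, 0, 0.015, 0, 0, 0], [0.01, 0, 0, 0.01, 0, 0, 0], [0.01, 0, 0, 0, 0, 0, 0], [0.01, 0, 0, 0, 0, 0, 0]])

```text
time_s: 4.9
tool_pos: [627.9, 145.5, 64.1]
tool_rot: [[-1.0, 0.008, 0.001], [0.008, 1.0, 0.0], [-0.001, 0.0, -1.0]]
force: [-0.1, -0.4, -0.0]
grip_width: 0.265
gripper_force: 49.3
```

Run:
```python
from h import *
s=ctrl.read_state();print(s["tool_pos"],s["force"],place(127.5))
d=shot(save="t1");sc=shot("scene","s1")
cv2.imwrite("pics/c3.png",np.hstack([cv2.resize(d["image"][120:220,200:300],(400,400)),cv2.resize(sc["image"][220:320,360:460],(400,400))]))
```

```text
[627.92297413 145.45722235  64.10862436] [-0.12274165 -0.4321509  -0.03784212] (np.float64(627.6474845088128), np.float64(145.9948362848552), 1.5617963267948967)
```

View pics/c3.png

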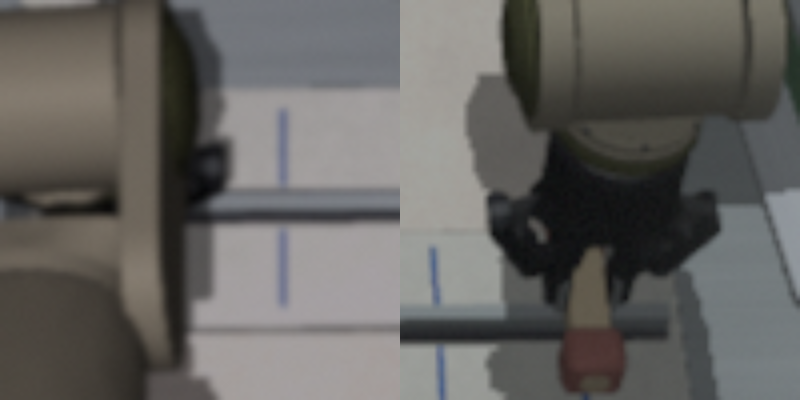

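The bar is held square above the edge and its tick. Lower it and release.

Request:
arm_command(deltas=[[0.01, 0, 0, 0.003, 0, 0, 0], [0.01, 0, 0, 0.002, 0, 0, 0], [0.01, 0, 0, 0, 0, 0, 0], [0.05, 0, 0, 0, 0, 0, 0], [0.05, 0, 0, 0, 0, 0, 0]])

```text
time_s: 5.5
tool_pos: [627.7, 145.5, 58.3]
tool_rot: [[-1.0, 0.008, 0.0], [0.008, 1.0, 0.0], [-0.0, 0.0, -1.0]]
force: [-0.1, 0.4, -0.2]
grip_width: 0.582
gripper_force: 0.0
```

Request:
arm_command(deltas=[[0.05, 0, 0, 0, 0, 0, 0], [0.05, 0, 0, 0, 0, 0, 0], [0.05, 0, 0, -0.02, 0, 0, 0], [0.05, 0, 0, -0.03, 0, 0, 0], [0.05, 0, 0, -0.03, 0, 0, 0]])

```text
time_s: 6.0
tool_pos: [627.5, 145.5, 138.9]
tool_rot: [[-1.0, 0.008, -0.001], [0.008, 1.0, -0.0], [0.001, -0.0, -1.0]]
force: [0.3, -0.2, -0.0]
grip_width: 0.589
gripper_force: 0.0
```

Request:
arm_command(deltas=[[0.05, 0.04, -0.03, -0.01, 0, 0, 0], [0.05, 0.04, -0.03, 0, 0, 0, 0], [0.05, 0.04, -0.03, 0, 0, 0, 0], [0.05, 0.04, -0.04, 0, 0, 0, 0], [0.05, 0, 0, 0, 0, 0, 0]])

```text
time_s: 6.5
tool_pos: [468.4, 19.8, 148.1]
tool_rot: [[-1.0, 0.011, -0.003], [0.011, 1.0, -0.0], [0.003, -0.0, -1.0]]
force: [0.3, 0.2, -0.4]
grip_width: 0.583
gripper_force: 0.0
```

Run:
```python
from h import *
d=shot(save="t2");sc=shot("scene","s2")
print(ctrl.read_state()["tool_pos"])
for z in(26,58):
  for o in bars(d,z):print(z,*o)
cv2.imwrite("pics/c4.png",np.hstack([cv2.resize(d["image"][120:220,200:300],(400,400)),cv2.resize(sc["image"][220:320,360:460],(400,400))]))
x,y,a=443.1,-1.1,.150+np.pi/2
plan([(x,y,120,a,.05),(x,y,60,a,.05),(x,y,24,a,.05,0,20),("hold",1,.05),("hold",5,.01)])
```

```text
[472.24532302  21.39301335 148.60247177]
26 [600. 634.] 0.756 87.1 349 312
26 [633.2 149. ] -0.008 93.5 171 158
26 [459.9 -85.1] -0.171 90.5 146 149
26 [ 402.9 -122.1] 1.299 92.9 150 146
26 [ 435.3 -161.2] 0.126 90.5 150 156
58 [594.8 617.7] 0.756 85.1 349 312
58 [627.3 144.1] -0.008 91.3 171 158
58 [458.  -84.5] -0.171 88.4 146 149
58 [ 446.2 -115.1] -0.877 99.2 146 156
58 [ 402.3 -120.6] 1.299 90.7 150 146
58 [ 434.  -158.7] 0.126 88.4 150 156
[[0.05, 0.014, -0.011, 0.014, 0, 0, -0.08], [0.05, 0.016, -0.011, 0.015, 0, 0, -0.08], [0.05, 0, 0, 0.03, 0, 0, 0], [0.05, 0, 0, 0.03, 0, 0, 0], [0.05, 0, 0, 0.018, 0, 0, 0]]
[[0.05, 0, 0, 0.018, 0, 0, 0], [0.05, 0, 0, 0, 0, 0, 0], [0.01, 0, 0, 0, 0, 0, 0], [0.01, 0, 0, 0, 0, 0, 0], [0.01, 0, 0, 0, 0, 0, 0]]
[[0.01, 0, 0, 0, 0, 0, 0], [0.01, 0, 0, 0, 0, 0, 0], [0.01, 0, 0, 0, 0, 0, 0], [0.01, 0, 0, 0, 0, 0, 0], [0.01, 0, 0, 0, 0, 0, 0]]
end [443.1  -1.6  23.6]
```

View pics/c4.png

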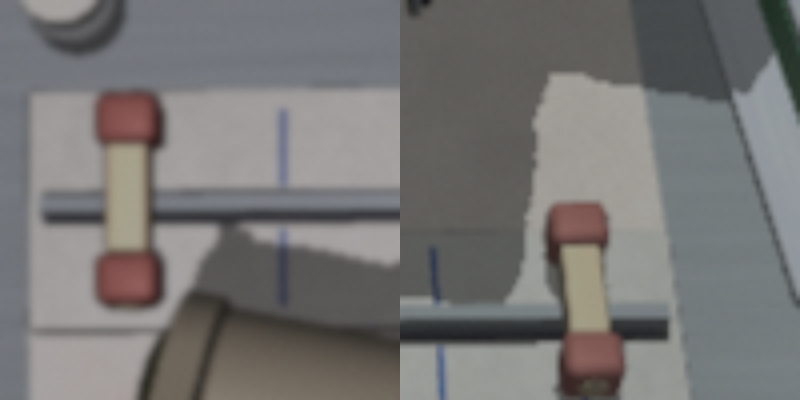

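Bar 1 rests on the edge with its middle within 1 mm. Next is bar 2. One bar may be knocked, so I'll recheck before each grasp.

Request:
arm_command(deltas=[[0.05, 0.014, -0.011, 0.014, 0, 0, -0.08], [0.05, 0.016, -0.011, 0.015, 0, 0, -0.08], [0.05, 0, 0, 0.03, 0, 0, 0], [0.05, 0, 0, 0.03, 0, 0, 0], [0.05, 0, 0, 0.018, 0, 0, 0]])

```text
time_s: 7.1
tool_pos: [443.6, -0.4, 39.3]
tool_rot: [[-0.988, -0.153, -0.001], [-0.153, 0.988, 0.0], [0.001, 0.001, -1.0]]
force: [0.2, -0.6, -0.8]
grip_width: 0.586
gripper_force: 0.0
```

Request:
arm_command(deltas=[[0.05, 0, 0, 0.018, 0, 0, 0], [0.05, 0, 0, 0, 0, 0, 0], [0.01, 0, 0, 0, 0, 0, 0], [0.01, 0, 0, 0, 0, 0, 0], [0.01, 0, 0, 0, 0, 0, 0]])

```text
time_s: 7.6
tool_pos: [443.6, -1.0, 24.0]
tool_rot: [[-0.988, -0.152, 0.002], [-0.152, 0.988, -0.001], [-0.002, -0.001, -1.0]]
force: [1.7, 0.7, 2.6]
grip_width: 0.267
gripper_force: 49.6
```

Request:
arm_command(deltas=[[0.01, 0, 0, 0, 0, 0, 0], [0.01, 0, 0, 0, 0, 0, 0], [0.01, 0, 0, -0.03, 0, 0, 0], [0.01, 0, 0, -0.04, 0, 0, 0], [0.01, 0, 0, -0.04, 0, 0, 0]])

```text
time_s: 8.1
tool_pos: [442.5, -1.0, 134.6]
tool_rot: [[-0.988, -0.152, -0.001], [-0.152, 0.988, 0.0], [0.001, 0.0, -1.0]]
force: [0.3, 0.1, -1.0]
grip_width: 0.269
gripper_force: 49.3
```

Run:
```python
from h import *
x,y,a=place(42.5)
plan([(x,y,110,a,.01),(x,y,59,a,.01,0,20),("hold",3,.01),("hold",4,.05)])
```

```text
[[0.01, -0.038, 0.007, 0.005, 0, 0, 0.03], [0.01, -0.038, 0.008, 0.005, 0, 0, 0.03], [0.01, -0.038, 0.009, 0.005, 0, 0, 0.03], [0.01, -0.038, 0.01, 0.005, 0, 0, 0.04], [0.01, -0.037, 0.011, 0.004, 0, 0, 0.03]]
[[0.01, 0, 0, 0.017, 0, 0, 0], [0.01, 0, 0, 0.017, 0, 0, 0], [0.01, 0, 0, 0.017, 0, 0, 0], [0.01, 0, 0, 0, 0, 0, 0], [0.01, 0, 0, 0, 0, 0, 0]]
[[0.01, 0, 0, 0, 0, 0, 0], [0.05, 0, 0, 0, 0, 0, 0], [0.05, 0, 0, 0, 0, 0, 0], [0.05, 0, 0, 0, 0, 0, 0], [0.05, 0, 0, 0, 0, 0, 0]]
end [626.7  60.9  59.5]
```

Request:
arm_command(deltas=[[0.01, -0.038, 0.007, 0.005, 0, 0, 0.03], [0.01, -0.038, 0.008, 0.005, 0, 0, 0.03], [0.01, -0.038, 0.009, 0.005, 0, 0, 0.03], [0.01, -0.038, 0.01, 0.005, 0, 0, 0.04], [0.01, -0.037, 0.011, 0.004, 0, 0, 0.03]])

```text
time_s: 8.6
tool_pos: [628.4, 61.5, 109.0]
tool_rot: [[-1.0, 0.009, -0.0], [0.009, 1.0, -0.0], [0.0, -0.0, -1.0]]
force: [0.2, -0.9, -0.8]
grip_width: 0.27
gripper_force: 49.4
```

Request:
arm_command(deltas=[[0.01, 0, 0, 0.017, 0, 0, 0], [0.01, 0, 0, 0.017, 0, 0, 0], [0.01, 0, 0, 0.013, 0, 0, 0], [0.01, 0, 0, 0, 0, 0, 0], [0.01, 0, 0, 0, 0, 0, 0]])

```text
time_s: 9.1
tool_pos: [627.3, 60.7, 62.6]
tool_rot: [[-1.0, 0.008, 0.0], [0.008, 1.0, -0.0], [-0.0, -0.0, -1.0]]
force: [-0.6, 0.4, -0.2]
grip_width: 0.268
gripper_force: 49.3
```

Request:
arm_command(deltas=[[0.01, 0, 0, 0, 0, 0, 0], [0.01, 0, 0, 0.003, 0, 0, 0], [0.01, 0, 0, 0.001, 0, 0, 0], [0.01, 0, 0, 0, 0, 0, 0], [0.01, 0, 0, 0, 0, 0, 0]])

```text
time_s: 9.6
tool_pos: [627.2, 60.8, 58.2]
tool_rot: [[-1.0, 0.008, 0.0], [0.008, 1.0, -0.0], [-0.0, -0.0, -1.0]]
force: [0.5, -0.3, -0.2]
grip_width: 0.272
gripper_force: 49.3
```

Request:
arm_command(deltas=[[0.05, 0, 0, 0, 0, 0, 0], [0.05, 0, 0, 0, 0, 0, 0], [0.05, 0, 0, 0, 0, 0, 0], [0.05, 0, 0, -0.02, 0, 0, 0], [0.05, 0, 0, -0.03, 0, 0, 0]])

```text
time_s: 10.1
tool_pos: [626.4, 60.8, 107.2]
tool_rot: [[-1.0, 0.008, -0.004], [0.008, 1.0, 0.0], [0.004, 0.0, -1.0]]
force: [-0.5, -1.0, 0.3]
grip_width: 0.586
gripper_force: 0.0
```

Request:
arm_command(deltas=[[0.05, 0.02, -0.01, -0.03, 0, 0, 0], [0.05, 0.04, -0.03, 0, 0, 0, 0], [0.05, 0.04, -0.03, 0, 0, 0, 0], [0.05, 0.04, -0.03, 0, 0, 0, 0], [0.05, 0, 0, 0, 0, 0, 0]])

```text
time_s: 10.6
tool_pos: [482.3, -39.9, 138.2]
tool_rot: [[-1.0, 0.011, -0.003], [0.011, 1.0, 0.0], [0.003, 0.0, -1.0]]
force: [0.2, -0.2, 0.8]
grip_width: 0.581
gripper_force: 0.0
```

Run:
```python
from h import *
d=shot(save="t3")
for z in(26,58):
  for o in bars(d,z):print(z,*o)
x,y,a=459.9,-85.1,-.171+np.pi/2
plan([(x,y,120,a,.05),(x,y,60,a,.05),(x,y,24,a,.05,0,20),("hold",1,.05),("hold",5,.01)])
```

```text
26 [600.1 634.1] 0.758 87.3 350 309
26 [633.3 149. ] -0.007 93.3 172 158
26 [ 446.  -122.1] -0.774 95.4 30 155
26 [ 401.1 -127.8] 1.3 81.0 149 30
26 [ 435.2 -161.2] 0.126 90.6 149 155
58 [594.9 617.8] 0.758 85.2 350 309
58 [627.3 144.1] -0.007 91.1 172 158
58 [ 444.5 -120.6] -0.774 93.1 30 155
58 [ 400.6 -126.2] 1.3 79.1 149 30
58 [ 433.9 -158.8] 0.126 88.4 149 155
[[0.05, 0.012, -0.023, 0.009, 0, 0, 0.08], [0.05, 0.011, -0.024, 0.01, 0, 0, 0.08], [0.05, 0, 0, 0.03, 0, 0, 0], [0.05, 0, 0, 0.03, 0, 0, 0], [0.05, 0, 0, 0.018, 0, 0, 0]]
[[0.05, 0, 0, 0.018, 0, 0, 0], [0.05, 0, 0, 0, 0, 0, 0], [0.01, 0, 0, 0, 0, 0, 0], [0.01, 0, 0, 0, 0, 0, 0], [0.01, 0, 0, 0, 0, 0, 0]]
[[0.01, 0, 0, 0, 0, 0, 0], [0.01, 0, 0, 0, 0, 0, 0], [0.01, 0, 0, 0, 0, 0, 0], [0.01, 0, 0, 0, 0, 0, 0], [0.01, 0, 0, 0, 0, 0, 0]]
end [459.5 -84.9  23.6]
```

Request:
arm_command(deltas=[[0.05, 0.012, -0.023, 0.009, 0, 0, 0.08], [0.05, 0.011, -0.024, 0.01, 0, 0, 0.08], [0.05, 0, 0, 0.03, 0, 0, 0], [0.05, 0, 0, 0.03, 0, 0, 0], [0.05, 0, 0, 0.018, 0, 0, 0]])

```text
time_s: 11.15
tool_pos: [461.8, -83.6, 39.5]
tool_rot: [[-0.986, 0.167, -0.001], [0.167, 0.986, 0.0], [0.001, 0.0, -1.0]]
force: [0.8, -0.9, 0.8]
grip_width: 0.586
gripper_force: 0.0
```

Request:
arm_command(deltas=[[0.05, 0, 0, 0.018, 0, 0, 0], [0.05, 0, 0, 0, 0, 0, 0], [0.01, 0, 0, 0, 0, 0, 0], [0.01, 0, 0, 0, 0, 0, 0], [0.01, 0, 0, 0, 0, 0, 0]])

```text
time_s: 11.65
tool_pos: [462.0, -84.0, 24.1]
tool_rot: [[-0.986, 0.167, 0.002], [0.167, 0.986, -0.001], [-0.002, -0.0, -1.0]]
force: [0.3, 0.9, 3.4]
grip_width: 0.267
gripper_force: 49.9
```

Request:
arm_command(deltas=[[0.01, 0, 0, 0, 0, 0, 0], [0.01, 0, 0, 0, 0, 0, 0], [0.01, 0, 0, -0.03, 0, 0, 0], [0.01, 0, 0, -0.04, 0, 0, 0], [0.01, 0, 0, -0.04, 0, 0, 0]])

```text
time_s: 12.15
tool_pos: [460.8, -83.8, 134.6]
tool_rot: [[-0.986, 0.167, -0.001], [0.167, 0.986, 0.0], [0.001, 0.0, -1.0]]
force: [0.8, -1.3, -1.7]
grip_width: 0.272
gripper_force: 49.3
```

Run:
```python
from h import *
x,y,a=place(-42.5)
plan([(x,y,110,a,.01),(x,y,62,a,.01,0,20),("hold",2,.01),(x,y,58,a,.01,0,2)])
```

```text
[[0.01, -0.038, 0.022, 0.006, 0, 0, -0.04], [0.01, -0.039, 0.02, 0.006, 0, 0, -0.04], [0.01, -0.04, 0.018, 0.006, 0, 0, -0.04], [0.01, -0.041, 0.017, 0.007, 0, 0, -0.04], [0.01, 0, 0, 0.016, 0, 0, 0]]
[[0.01, 0, 0, 0.016, 0, 0, 0], [0.01, 0, 0, 0.016, 0, 0, 0], [0.01, 0, 0, 0, 0, 0, 0], [0.01, 0, 0, 0, 0, 0, 0], [0.01, 0, 0, 0.002, 0, 0, 0]]
[[0.01, 0, 0, 0.002, 0, 0, 0], [0.01, 0, 0, 0, 0, 0, 0], [0.01, 0, 0, 0, 0, 0, 0], [0.01, 0, 0, 0, 0, 0, 0], [0.01, 0, 0, 0, 0, 0, 0]]
end [626.3 -24.1  57.5]
```

Request:
arm_command(deltas=[[0.01, -0.038, 0.022, 0.006, 0, 0, -0.04], [0.01, -0.039, 0.02, 0.006, 0, 0, -0.04], [0.01, -0.04, 0.018, 0.006, 0, 0, -0.04], [0.01, -0.042, 0.017, 0.007, 0, 0, -0.04], [0.01, 0, 0, 0.016, 0, 0, 0]])

```text
time_s: 12.65
tool_pos: [632.2, -22.8, 92.7]
tool_rot: [[-1.0, 0.004, 0.006], [0.004, 1.0, -0.001], [-0.006, -0.001, -1.0]]
force: [-1.4, 0.0, -1.7]
grip_width: 0.27
gripper_force: 49.4
```

Request:
arm_command(deltas=[[0.01, 0, 0, 0.016, 0, 0, 0], [0.01, 0, 0, 0.016, 0, 0, 0], [0.01, 0, 0, 0, 0, 0, 0], [0.01, 0, 0, 0, 0, 0, 0], [0.01, 0, 0, 0.002, 0, 0, 0]])

```text
time_s: 13.15
tool_pos: [628.8, -24.9, 61.3]
tool_rot: [[-1.0, 0.008, 0.004], [0.008, 1.0, -0.002], [-0.004, -0.002, -1.0]]
force: [-7.9, -0.5, 31.5]
grip_width: 0.271
gripper_force: 49.6
```

Request:
arm_command(deltas=[[0.01, 0, 0, 0.002, 0, 0, 0], [0.01, 0, 0, 0, 0, 0, 0], [0.01, 0, 0, 0, 0, 0, 0], [0.01, 0, 0, 0, 0, 0, 0], [0.01, 0, 0, 0, 0, 0, 0]])

```text
time_s: 13.65
tool_pos: [628.0, -24.6, 58.9]
tool_rot: [[-1.0, 0.008, 0.002], [0.008, 1.0, -0.001], [-0.002, -0.001, -1.0]]
force: [-8.1, 0.3, 16.8]
grip_width: 0.269
gripper_force: 53.1
```

Request:
arm_command(deltas=[[0.05, 0, 0, 0, 0, 0, 0], [0.05, 0, 0, 0, 0, 0, 0], [0.05, 0, 0, 0, 0, 0, 0], [0.05, 0, 0, -0.02, 0, 0, 0], [0.05, 0, 0, -0.03, 0, 0, 0]])

```text
time_s: 14.15
tool_pos: [626.8, -24.1, 104.8]
tool_rot: [[-1.0, 0.008, -0.004], [0.008, 1.0, 0.001], [0.004, 0.001, -1.0]]
force: [-0.1, -0.1, 0.8]
grip_width: 0.589
gripper_force: 0.0
```

Request:
arm_command(deltas=[[0.05, 0.02, -0.01, -0.03, 0, 0, 0], [0.05, 0.04, -0.02, 0, 0, 0, 0], [0.05, 0.04, -0.02, 0, 0, 0, 0], [0.05, 0.04, -0.02, 0, 0, 0, 0], [0.05, 0, 0, 0, 0, 0, 0]])

```text
time_s: 14.65
tool_pos: [483.2, -94.1, 135.9]
tool_rot: [[-1.0, 0.011, -0.003], [0.01, 1.0, 0.001], [0.003, 0.001, -1.0]]
force: [0.4, 0.4, -0.1]
grip_width: 0.586
gripper_force: 0.0
```

Run:
```python
from h import *
d=shot(save="t4");sc=shot("scene","s4")
for z in(26,58):
  for o in bars(d,z):print(z,*o)
cv2.imwrite("pics/c5.png",np.vstack([cv2.resize(d["image"][130:230,200:400],(600,300)),cv2.resize(sc["image"][240:340,260:460],(600,300))]))
x,y,a=435.2,-161.1,.126+np.pi/2
plan([(x,y,120,a,.05),(x,y,60,a,.05),(x,y,24,a,.05,0,20),("hold",1,.05),("hold",5,.01)])
```

```text
26 [600.1 633.9] 0.759 87.1 353 312
26 [633.4 149. ] -0.008 93.1 174 158
26 [610.8  25.6] 0.198 93.2 140 156
26 [625.2   5.7] 0.749 85.5 81 156
26 [633.9 -24.1] -0.017 80.1 81 137
58 [594.9 617.6] 0.759 85.1 353 312
58 [627.4 144.2] -0.008 90.9 174 158
58 [605.4  23.7] 0.198 91.0 140 156
58 [619.4   4.2] 0.749 83.5 81 156
58 [627.9 -24.9] -0.017 78.2 81 137
[[0.05, 0.026, -0.034, 0.008, 0, 0, -0.07], [0.05, 0.028, -0.032, 0.008, 0, 0, -0.07], [0.05, 0, 0, 0.03, 0, 0, 0], [0.05, 0, 0, 0.03, 0, 0, 0], [0.05, 0, 0, 0.018, 0, 0, 0]]
[[0.05, 0, 0, 0.018, 0, 0, 0], [0.05, 0, 0, 0, 0, 0, 0], [0.01, 0, 0, 0, 0, 0, 0], [0.01, 0, 0, 0, 0, 0, 0], [0.01, 0, 0, 0, 0, 0, 0]]
[[0.01, 0, 0, 0, 0, 0, 0], [0.01, 0, 0, 0, 0, 0, 0], [0.01, 0, 0, 0, 0, 0, 0], [0.01, 0, 0, 0, 0, 0, 0], [0.01, 0, 0, 0, 0, 0, 0]]
end [ 434.9 -161.    24.4]
```

View pics/c5.png

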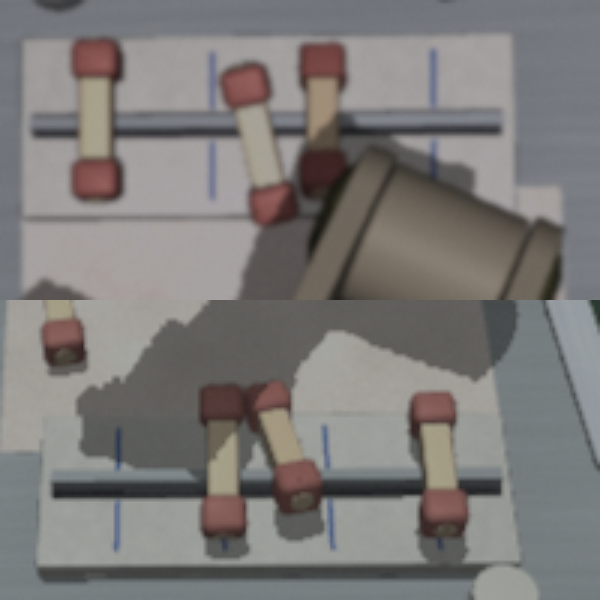

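Bar 2 was knocked along the edge: it is askew at top px (286,179), against bar 3, and its tick at px 271 is empty. I'll clear the arm, measure, and set bar 2 right first.

Request:
arm_command(deltas=[[0.05, 0.03, 0.02, -0.01, 0, 0, 0], [0.05, 0.03, 0.03, -0.01, 0, 0, 0], [0.05, 0.03, 0.03, 0, 0, 0, 0], [0.05, 0, 0, 0, 0, 0, 0], [0.05, 0, 0, 0, 0, 0, 0]])

```text
time_s: 15.25
tool_pos: [398.8, -12.0, 156.5]
tool_rot: [[-1.0, 0.006, 0.001], [0.006, 1.0, -0.0], [-0.001, -0.0, -1.0]]
force: [0.9, 0.1, -0.2]
grip_width: 0.584
gripper_force: 0.0
```

```bash
cat >> h.py <<'E'
def tri(d1,p1,d2,p2):
    A=[]
    for d,p in((d1,p1),(d2,p2)):
        a,b=world(d,p,0)[0],world(d,p,100)[0];A.append((a,(b-a)/np.linalg.norm(b-a)))
    M=np.zeros((3,3));v=np.zeros(3)
    for a,u in A:
        Q=np.eye(3)-np.outer(u,u);M+=Q;v+=Q@a
    x=np.linalg.solve(M,v);return x,max(np.linalg.norm((np.eye(3)-np.outer(u,u))@(x-a)) for a,u in A)
def ends(d,sc,lim=6):
    """triangulated rose ends near the job area"""
    out=[]
    for c,a in blobs(rose(d),25,400):
        for c2,a2 in blobs(rose(sc),25,400):
            x,e=tri(d,c,sc,c2)
            if e<lim and 5<x[2]<110 and 350<x[0]<720: out.append((x.round(1).tolist(),round(e,1),a,a2))
    return out
E
python3 - <<'E'
from h import *
d=shot(save="t5");sc=shot("scene","s5")
print(ctrl.read_state()["tool_pos"])
for o in bars(d,52):print(*o)
for o in ends(d,sc):print(*o)
E
```

```text
[399.27786574 -12.91336311 156.20783618]
[595.8 620.9] 0.76 85.6 350 307
[628.6 145.1] -0.008 91.3 175 158
[606.4  23.2] 0.213 92.0 147 157
[618.2   4.3] 0.713 87.6 177 157
[626.6 -24.8] -0.012 83.1 177 143
[ 434.2 -159.1] 0.124 88.9 150 155
[671.8, 144.7, 63.6] 1.7 158 88
[670.0, -23.1, 43.6] 2.0 143 68
[648.6, 32.5, 65.6] 0.5 157 135
[619.7, 630.8, 92.0] 1.5 307 270
[581.7, 145.4, 61.2] 1.4 175 97
[559.4, 572.3, 91.5] 0.2 350 243
[562.3, 7.9, 45.0] 6.0 147 162
[479.8, -154.2, 30.6] 0.9 155 62
[390.2, -166.4, 31.8] 0.2 150 54
```

Bar 1 is level, so it looks sound. Bar 3 looks tipped. Regrasp bar 2, with the tool tilted to match it.

Run:
```python
from h import *
a=.211+np.pi/2
plan([(612,25,140,a,.038,-.23),("hold",2,.038)])
print(rot(a,-.23).as_matrix().round(2))
```

```text
[[0.038, -0.042, 0.008, 0.003, -0.01, -0.05, -0.04], [0.038, -0.043, 0.006, 0.006, 0, -0.04, -0.04], [0.038, -0.043, 0.004, 0.007, -0.01, -0.05, -0.05], [0.038, -0.042, 0.002, 0.009, 0, -0.04, -0.04], [0.038, -0.042, 0.001, 0.011, -0.01, -0.05, -0.05]]
[[0.038, 0, 0, 0, 0, 0, 0], [0.038, 0, 0, 0, 0, 0, 0], [0.038, 0, 0, 0, 0, 0, 0], [0.038, 0, 0, 0, 0, 0, 0], [0.038, 0, 0, 0, 0, 0, 0]]
end [612.3  24.7 140.3]
[[-0.95 -0.21  0.22]
 [-0.2   0.98  0.05]
 [-0.23  0.   -0.97]]
```

Request:
arm_command(deltas=[[0.038, -0.042, 0.008, 0.003, -0.01, -0.05, -0.04], [0.038, -0.043, 0.006, 0.006, 0, -0.04, -0.04], [0.038, -0.043, 0.004, 0.007, -0.01, -0.05, -0.05], [0.038, -0.042, 0.002, 0.009, 0, -0.04, -0.04], [0.038, -0.042, 0.001, 0.011, -0.01, -0.05, -0.05]])

```text
time_s: 15.85
tool_pos: [613.7, 24.8, 139.4]
tool_rot: [[-0.951, -0.213, 0.225], [-0.207, 0.977, 0.052], [-0.231, 0.003, -0.973]]
force: [-0.1, 0.3, 0.0]
grip_width: 0.446
gripper_force: 0.0
```

Request:
arm_command(deltas=[[0.038, 0, 0, 0, 0, 0, 0], [0.038, 0, 0, 0, 0, 0, 0], [0.038, 0, 0, 0, 0, 0, 0], [0.038, 0, 0, 0, 0, 0, 0], [0.038, 0, 0, 0, 0, 0, 0]])

```text
time_s: 16.35
tool_pos: [610.5, 24.8, 140.4]
tool_rot: [[-0.951, -0.212, 0.224], [-0.205, 0.977, 0.052], [-0.23, 0.003, -0.973]]
force: [0.1, -0.7, 0.1]
grip_width: 0.446
gripper_force: 0.0
```

Run:
```python
from h import *
a=.211+np.pi/2
s=ctrl.read_state();print(s["tool_pos"],s["tool_rot"].round(3).tolist())
plan([(615.6,25.3,85,a,.038,-.23,20),(615.6,25.3,64,a,.038,-.23,12),("hold",1,.038)])
```

```text
[610.48243927  24.77467159 140.42236568] [[-0.951, -0.212, 0.224], [-0.205, 0.977, 0.052], [-0.23, 0.003, -0.973]]
[[0.038, 0.003, 0, 0.018, 0, 0, 0], [0.038, 0.002, 0, 0.019, 0, 0, 0], [0.038, 0.003, -0.001, 0.018, 0, 0, 0], [0.038, 0.002, 0, 0.01, 0, 0, 0], [0.038, 0.003, 0, 0.011, 0, 0, 0]]
[[0.038, 0, 0, 0, 0, 0, 0], [0.038, 0, 0, 0, 0, 0, 0], [0.038, 0, 0, 0, 0, 0, 0], [0.038, 0, 0, 0, 0, 0, 0], [0.038, 0, 0, 0, 0, 0, 0]]
end [615.3  25.1  63.5]
```

Request:
arm_command(deltas=[[0.038, 0.003, 0, 0.018, 0, 0, 0], [0.038, 0.002, 0, 0.019, 0, 0, 0], [0.038, 0.003, -0.001, 0.018, 0, 0, 0], [0.038, 0.002, 0, 0.01, 0, 0, 0], [0.038, 0.003, 0, 0.011, 0, 0, 0]])

```text
time_s: 16.85
tool_pos: [615.8, 25.2, 63.0]
tool_rot: [[-0.951, -0.212, 0.224], [-0.205, 0.977, 0.052], [-0.23, 0.003, -0.973]]
force: [0.2, 0.3, 1.0]
grip_width: 0.445
gripper_force: 0.0
```

Request:
arm_command(deltas=[[0.038, 0, 0, 0, 0, 0, 0], [0.01, 0, 0, 0, 0, 0, 0], [0.01, 0, 0, 0, 0, 0, 0], [0.01, 0, 0, 0, 0, 0, 0], [0.01, 0, 0, 0, 0, 0, 0]])

```text
time_s: 17.35
tool_pos: [616.0, 25.2, 63.8]
tool_rot: [[-0.951, -0.212, 0.225], [-0.206, 0.977, 0.052], [-0.231, 0.003, -0.973]]
force: [-0.2, -0.1, 3.3]
grip_width: 0.265
gripper_force: 50.5
```

Run:
```python
from h import *
s=ctrl.read_state();p=s["tool_pos"];print(p,s["force"],s["grip_width"])
x,y,a=place(42.5)
plan([(p[0]-10,p[1]+8,100,.2+np.pi/2,.01,-.23,30),(x+12,y,105,a,.01,0,30),("hold",3,.01)])
```

```text
[615.96936795  25.22657717  63.79550303] [-0.23437898 -0.14543524  3.30009658] 0.2646381872378821
[[0.01, 0, 0.005, -0.019, 0, 0, 0.01], [0.01, 0, 0.005, -0.018, 0.01, 0, 0], [0.01, -0.013, 0.007, 0.001, 0.01, 0.08, 0.07], [0.01, -0.012, 0.008, 0, 0, 0.08, 0.07], [0.01, -0.012, 0.008, 0, 0.01, 0.07, 0.07]]
[[0.01, 0, 0, 0, 0, 0, 0], [0.01, 0, 0, 0, 0, 0, 0], [0.01, 0, 0, 0, 0, 0, 0], [0.01, 0, 0, 0, 0, 0, 0], [0.01, 0, 0, 0, 0, 0, 0]]
end [639.   60.7 104.6]
```

Request:
arm_command(deltas=[[0.01, 0, 0.005, -0.019, 0, 0, 0.01], [0.01, 0, 0.005, -0.018, 0.01, 0, 0], [0.01, -0.013, 0.007, 0.001, 0.01, 0.08, 0.07], [0.01, -0.012, 0.008, 0, 0, 0.08, 0.07], [0.01, -0.012, 0.008, 0, 0.01, 0.07, 0.07]])

```text
time_s: 17.85
tool_pos: [639.1, 61.2, 104.7]
tool_rot: [[-1.0, 0.012, -0.001], [0.012, 1.0, -0.001], [0.001, -0.001, -1.0]]
force: [-0.0, -0.6, -1.9]
grip_width: 0.266
gripper_force: 50.1
```

Request:
arm_command(deltas=[[0.01, 0, 0, 0, 0, 0, 0], [0.01, 0, 0, 0, 0, 0, 0], [0.01, 0, 0, 0, 0, 0, 0], [0.01, 0, 0, 0, 0, 0, 0], [0.01, 0, 0, 0, 0, 0, 0]])

```text
time_s: 18.35
tool_pos: [638.3, 60.5, 104.1]
tool_rot: [[-1.0, 0.009, 0.001], [0.009, 1.0, -0.0], [-0.001, -0.0, -1.0]]
force: [-0.0, 0.3, -0.3]
grip_width: 0.265
gripper_force: 50.1
```

Run:
```python
from h import *
s=ctrl.read_state();p=s["tool_pos"];print(p,s["tool_rot"].round(3).tolist())
d=shot(save="t6");sc=shot("scene","s6")
print(*ends(d,sc),sep="\n")
cv2.imwrite("pics/c6.png",np.vstack([cv2.resize(d["image"][130:230,200:400],(600,300)),cv2.resize(sc["image"][240:340,260:460],(600,300))]))
```

```text
[638.31034964  60.47344969 104.05444597] [[-1.0, 0.009, 0.001], [0.009, 1.0, -0.0], [-0.001, -0.0, -1.0]]
([670.2, -22.6, 44.2], np.float64(2.4), np.int32(140), np.int32(80))
([619.7, 630.2, 92.5], np.float64(1.4), np.int32(310), np.int32(267))
([582.6, -22.8, 68.0], np.float64(1.9), np.int32(179), np.int32(59))
([559.4, 571.9, 92.0], np.float64(0.0), np.int32(350), np.int32(247))
([480.0, -155.0, 27.5], np.float64(0.4), np.int32(154), np.int32(75))
([390.2, -166.2, 28.6], np.float64(0.3), np.int32(150), np.int32(60))
```

View pics/c6.png

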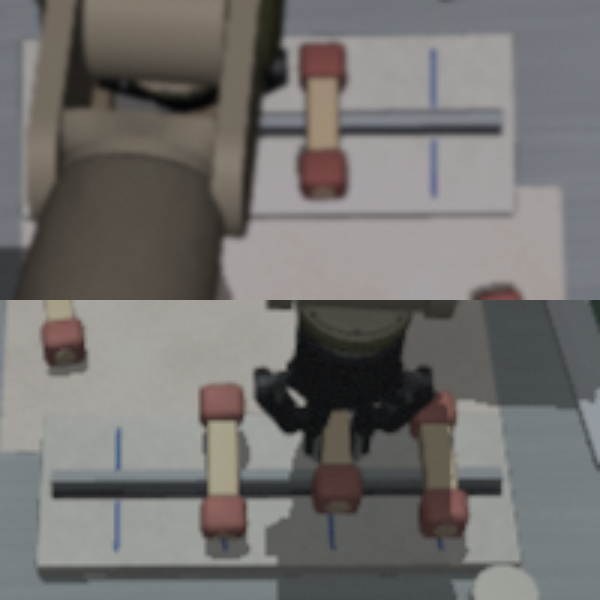

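Bar 3 is tipped with its ends at z 44 and 68, so it is faulty. Bar 2 is square in hand; set it down.

Request:
arm_command(deltas=[[0.01, 0, 0, 0.015, 0, 0, 0], [0.01, 0, 0, 0.015, 0, 0, 0], [0.01, 0, 0, 0.01, 0, 0, 0], [0.01, 0, 0, 0.003, 0, 0, 0], [0.01, 0, 0, 0, 0, 0, 0]])

```text
time_s: 18.95
tool_pos: [639.1, 60.2, 63.5]
tool_rot: [[-1.0, 0.009, 0.003], [0.009, 1.0, -0.001], [-0.003, -0.001, -1.0]]
force: [-6.3, -2.1, 15.7]
grip_width: 0.266
gripper_force: 53.4
```

Request:
arm_command(deltas=[[0.01, 0, 0, 0.001, 0, 0, 0], [0.01, 0, 0, 0.001, 0, 0, 0], [0.01, 0, 0, 0, 0, 0, 0], [0.01, 0, 0, 0, 0, 0, 0], [0.01, 0, 0, 0, 0, 0, 0]])

```text
time_s: 19.45
tool_pos: [639.3, 60.2, 63.3]
tool_rot: [[-1.0, 0.009, 0.005], [0.009, 1.0, -0.002], [-0.005, -0.002, -1.0]]
force: [-10.3, -2.7, 29.1]
grip_width: 0.265
gripper_force: 55.1
```

Run:
```python
from h import *
s=ctrl.read_state();p=s["tool_pos"];print(p,s["force"])
sc=shot("scene","s7")
for c,a in blobs(rose(sc),25,400):
    if 240<c[1]<330: print(c.round(1),a,world(sc,c,58)[0].round(1))
```

```text
[639.27367238  60.24567359  63.33650988] [-10.30317082  -2.65893134  29.12581876]
[281.  250.5] 71 [ 500.8 -151.8   58. ]
[581.3 257.7] 244 [536.2 591.6  58. ]
[334.9 275.2] 59 [576.3 -20.   58. ]
[407.  274.9] 54 [578.8 154.4  58. ]
[614.3 278.4] 267 [598.2 653.8  58. ]
[373.6 309.4] 57 [672.1  66.7  58. ]
[409.2 307.6] 81 [669.1 149.9  58. ]
[335.5 312.3] 84 [678.1 -21.8  58. ]
```

Request:
arm_command(deltas=[[0.01, 0, 0, -0.003, 0, 0, 0], [0.01, 0, 0, 0, 0, 0, 0], [0.045, 0, 0, 0, 0, 0, 0], [0.045, 0, 0, 0, 0, 0, 0], [0.045, 0, 0, 0, 0, 0, 0]])

```text
time_s: 20.0
tool_pos: [638.6, 60.8, 61.4]
tool_rot: [[-1.0, 0.009, 0.0], [0.009, 1.0, -0.0], [-0.0, -0.0, -1.0]]
force: [0.2, -0.2, 0.6]
grip_width: 0.533
gripper_force: 0.0
```

Request:
arm_command(deltas=[[0.045, 0, 0, -0.02, 0, 0, 0], [0.045, 0, 0, -0.03, 0, 0, 0], [0.045, 0, 0, -0.03, 0, 0, 0], [0.045, 0.05, 0, 0, 0, 0, 0], [0.045, 0.05, 0, 0, 0, 0, 0]])

```text
time_s: 20.5
tool_pos: [538.1, 61.6, 142.0]
tool_rot: [[-1.0, 0.009, 0.003], [0.009, 1.0, -0.0], [-0.003, -0.0, -1.0]]
force: [0.5, -1.4, -0.4]
grip_width: 0.531
gripper_force: 0.0
```

Request:
arm_command(deltas=[[0.045, 0.05, -0.02, 0, 0, 0, 0], [0.045, 0.05, -0.02, 0, 0, 0, 0], [0.045, 0.04, 0, 0, 0, 0, 0], [0.045, 0, 0, 0, 0, 0, 0], [0.045, 0, 0, 0, 0, 0, 0]])

```text
time_s: 21.0
tool_pos: [405.6, 25.6, 142.0]
tool_rot: [[-1.0, 0.009, 0.002], [0.009, 1.0, -0.0], [-0.002, -0.0, -1.0]]
force: [0.2, -0.2, -0.3]
grip_width: 0.527
gripper_force: 0.0
```

Run:
```python
from h import *
d=shot(save="t8");sc=shot("scene","s8")
print(ctrl.read_state()["tool_pos"])
for o in bars(d,58):print(*o)
print(*ends(d,sc,3),sep="\n")
```

```text
[406.66127171  25.57813785 141.78041819]
[594.9 617.9] 0.759 85.3 348 307
[627.4 144.3] -0.007 91.1 172 156
[580.7 102.4] 1.543 84.5 158 172
[671.8 101.8] 1.543 84.4 155 156
[625.   59.9] -0.006 91.1 158 155
[581.8  17.9] -1.516 84.6 158 179
[668.8  17.1] 1.527 85.1 141 155
[625.5 -24.9] -0.013 82.7 179 141
[ 433.9 -158.6] 0.123 88.4 151 153
([672.0, 144.6, 62.6], np.float64(1.3), np.int32(156), np.int32(98))
([669.9, 60.2, 61.6], np.float64(0.9), np.int32(155), np.int32(128))
([670.2, -22.5, 43.1], np.float64(2.5), np.int32(141), np.int32(71))
([619.9, 630.9, 92.0], np.float64(1.5), np.int32(307), np.int32(270))
([582.4, -22.4, 69.5], np.float64(2.2), np.int32(179), np.int32(51))
([581.4, 145.3, 61.6], np.float64(1.3), np.int32(172), np.int32(92))
([579.5, 61.1, 58.2], np.float64(1.0), np.int32(158), np.int32(101))
([559.3, 572.1, 91.9], np.float64(0.1), np.int32(348), np.int32(245))
([479.9, -154.9, 28.9], np.float64(0.4), np.int32(153), np.int32(68))
([390.3, -165.9, 28.4], np.float64(0.5), np.int32(151), np.int32(68))
```

Bar 2 is level and within 2 mm of the edge. Now bar 4.

Run:
```python
from h import *
x,y,a=435.2,-161.1,.126+np.pi/2
plan([(x,y,120,a,.05),("hold",2,.05)])
```

```text
[[0.05, -0.006, -0.037, 0.004, 0, 0, -0.03], [0.05, -0.005, -0.038, 0.004, 0, 0, -0.03], [0.05, -0.004, -0.037, 0.005, 0, 0, -0.02], [0.05, -0.003, -0.038, 0.004, 0, 0, -0.03], [0.05, -0.002, -0.038, 0.005, 0, 0, -0.02]]
[[0.05, 0, 0, 0, 0, 0, 0], [0.05, 0, 0, 0, 0, 0, 0], [0.05, 0, 0, 0, 0, 0, 0], [0.05, 0, 0, 0, 0, 0, 0], [0.05, 0, 0, 0, 0, 0, 0]]
end [ 435.6 -161.4  119.9]
```

Request:
arm_command(deltas=[[0.05, -0.006, -0.037, 0.004, 0, 0, -0.03], [0.05, -0.005, -0.038, 0.004, 0, 0, -0.03], [0.05, -0.004, -0.037, 0.005, 0, 0, -0.02], [0.05, -0.003, -0.038, 0.004, 0, 0, -0.03], [0.05, -0.002, -0.038, 0.005, 0, 0, -0.02]])

```text
time_s: 21.6
tool_pos: [435.5, -163.3, 119.2]
tool_rot: [[-0.992, -0.122, 0.001], [-0.122, 0.992, -0.0], [-0.001, -0.001, -1.0]]
force: [1.2, 1.7, 0.8]
grip_width: 0.582
gripper_force: 0.0
```

Request:
arm_command(deltas=[[0.05, 0, 0, 0.03, 0, 0, 0], [0.05, 0, 0, 0.03, 0, 0, 0], [0.05, 0, 0, 0.02, 0, 0, 0], [0.05, 0, 0, 0.016, 0, 0, 0], [0.05, 0, 0, 0, 0, 0, 0]])

```text
time_s: 22.1
tool_pos: [434.6, -161.1, 21.7]
tool_rot: [[-0.993, -0.121, -0.002], [-0.121, 0.993, 0.002], [0.002, 0.002, -1.0]]
force: [0.3, 0.5, 0.3]
grip_width: 0.583
gripper_force: 0.0
```

Request:
arm_command(deltas=[[0.05, 0, 0, 0, 0, 0, 0], [0.01, 0, 0, 0, 0, 0, 0], [0.01, 0, 0, 0, 0, 0, 0], [0.01, 0, 0, 0, 0, 0, 0], [0.01, 0, 0, 0, 0, 0, 0]])

```text
time_s: 22.6
tool_pos: [435.1, -161.6, 24.6]
tool_rot: [[-0.993, -0.121, 0.003], [-0.121, 0.993, -0.001], [-0.003, -0.002, -1.0]]
force: [-0.1, -0.1, 6.4]
grip_width: 0.269
gripper_force: 50.0
```

Request:
arm_command(deltas=[[0.01, 0, 0, -0.01, 0, 0, 0], [0.01, 0, 0, -0.03, 0, 0, 0], [0.01, 0, 0, -0.03, 0, 0, 0], [0.01, 0, 0, -0.03, 0, 0, 0], [0.01, 0, 0, -0.01, 0, 0, 0]])

```text
time_s: 23.1
tool_pos: [435.1, -161.6, 136.8]
tool_rot: [[-0.993, -0.121, 0.005], [-0.121, 0.993, -0.003], [-0.005, -0.004, -1.0]]
force: [-0.5, -0.8, -1.3]
grip_width: 0.269
gripper_force: 49.3
```

Run:
```python
from h import *
x,y,a=place(-127.5)
plan([(x,y,110,a,.01),(x,y,64,a,.01,0,20),("hold",3,.01)])
```

```text
[[0.01, -0.039, 0.006, 0.006, 0, 0, 0.03], [0.01, -0.039, 0.007, 0.005, 0, 0, 0.03], [0.01, -0.039, 0.008, 0.006, 0, 0, 0.02], [0.01, -0.038, 0.009, 0.005, 0, 0, 0.03], [0.01, -0.038, 0.01, 0.006, 0, 0.01, 0.02]]
[[0.01, 0, 0, 0.015, 0, 0, 0], [0.01, 0, 0, 0.015, 0, 0, 0], [0.01, 0, 0, 0.016, 0, 0, 0], [0.01, 0, 0, 0, 0, 0, 0], [0.01, 0, 0, 0, 0, 0, 0]]
[[0.01, 0, 0, 0, 0, 0, 0], [0.01, 0, 0, 0, 0, 0, 0], [0.01, 0, 0, 0, 0, 0, 0], [0.01, 0, 0, 0, 0, 0, 0], [0.01, 0, 0, 0, 0, 0, 0]]
end [ 625.1 -109.3   63.6]
```

Request:
arm_command(deltas=[[0.01, -0.039, 0.006, 0.006, 0, 0, 0.03], [0.01, -0.039, 0.007, 0.005, 0, 0, 0.03], [0.01, -0.039, 0.008, 0.006, 0, 0, 0.02], [0.01, -0.038, 0.009, 0.005, 0, 0, 0.03], [0.01, -0.038, 0.01, 0.006, 0, 0, 0.02]])

```text
time_s: 23.6
tool_pos: [625.6, -107.9, 105.1]
tool_rot: [[-1.0, 0.01, -0.0], [0.01, 1.0, 0.0], [0.0, 0.0, -1.0]]
force: [-0.1, -1.5, -1.7]
grip_width: 0.268
gripper_force: 49.3
```

Request:
arm_command(deltas=[[0.01, 0, 0, 0.015, 0, 0, 0], [0.01, 0, 0, 0.015, 0, 0, 0], [0.01, 0, 0, 0.016, 0, 0, 0], [0.01, 0, 0, 0, 0, 0, 0], [0.01, 0, 0, 0, 0, 0, 0]])

```text
time_s: 24.1
tool_pos: [624.2, -108.6, 59.3]
tool_rot: [[-1.0, 0.009, -0.0], [0.009, 1.0, 0.0], [0.0, 0.0, -1.0]]
force: [0.4, -0.2, -0.8]
grip_width: 0.262
gripper_force: 51.0
```

Run:
```python
from h import *
s=ctrl.read_state();p=s["tool_pos"];print(p,s["force"],s["grip_width"])
d=shot(save="t9");sc=shot("scene","s9")
for c,a in blobs(rose(sc),25,400):
    if 240<c[1]<330: print(c.round(1),a,world(sc,c,58)[0].round(1))
print(*ends(d,sc,3),sep="\n")
```

```text
[ 624.17002554 -108.58949417   59.31841492] [ 0.38014098 -0.16981779 -0.75029158] 0.2622232640509689
[581.3 257.8] 245 [536.7 591.6  58. ]
[403.7 275.5] 72 [580.3 146.2  58. ]
[369.1 275.7] 85 [579.3  62.6  58. ]
[614.3 278.4] 271 [598.2 653.8  58. ]
[298.1 308.4] 82 [ 666.2 -108.2   58. ]
[371.2 308.8] 107 [670.3  61.4  58. ]
[408.4 307.7] 95 [669.1 147.9  58. ]
[338.7 311.8] 30 [677.  -14.4  58. ]
([672.0, 145.0, 62.9], np.float64(1.9), np.int32(158), np.int32(95))
([670.8, 60.2, 58.8], np.float64(1.1), np.int32(153), np.int32(107))
([619.9, 630.6, 92.1], np.float64(1.6), np.int32(313), np.int32(271))
([583.6, 144.7, 63.0], np.float64(0.5), np.int32(133), np.int32(72))
([579.8, 61.4, 58.7], np.float64(1.1), np.int32(164), np.int32(85))
([559.5, 572.2, 91.5], np.float64(0.2), np.int32(354), np.int32(245))
```

Request:
arm_command(deltas=[[0.01, -0.002, 0, 0, 0, 0, 0], [0.01, 0, 0, 0.001, 0, 0, 0], [0.01, 0, 0, 0, 0, 0, 0], [0.045, 0, 0, 0, 0, 0, 0], [0.045, 0, 0, 0, 0, 0, 0]])

```text
time_s: 24.7
tool_pos: [626.6, -108.8, 59.0]
tool_rot: [[-1.0, 0.009, 0.001], [0.009, 1.0, -0.0], [-0.001, -0.0, -1.0]]
force: [0.1, -0.3, -0.2]
grip_width: 0.528
gripper_force: 0.0
```

Request:
arm_command(deltas=[[0.045, 0, 0, 0, 0, 0, 0], [0.045, 0, 0, -0.02, 0, 0, 0], [0.045, 0, 0, -0.03, 0, 0, 0], [0.045, 0, 0, -0.03, 0, 0, 0], [0.045, 0.05, 0, 0, 0, 0, 0]])

```text
time_s: 25.2
tool_pos: [582.3, -110.1, 143.7]
tool_rot: [[-1.0, 0.008, 0.015], [0.008, 1.0, -0.006], [-0.015, -0.006, -1.0]]
force: [0.3, -1.3, -0.4]
grip_width: 0.526
gripper_force: 0.0
```

Request:
arm_command(deltas=[[0.045, 0.05, 0.02, 0, 0, 0, 0], [0.045, 0.05, 0.02, 0, 0, 0, 0], [0.045, 0.04, 0.02, 0, 0, 0, 0], [0.045, 0, 0, 0, 0, 0, 0], [0.045, 0, 0, 0, 0, 0, 0]])

```text
time_s: 25.7
tool_pos: [444.3, -49.9, 139.3]
tool_rot: [[-1.0, 0.009, 0.002], [0.009, 1.0, -0.001], [-0.002, -0.001, -1.0]]
force: [1.1, -0.7, 1.4]
grip_width: 0.528
gripper_force: 0.0
```

Run:
```python
from h import *
d=shot(save="t10");sc=shot("scene","s10")
print(ctrl.read_state()["tool_pos"])
for o in bars(d,58):print(*o)
print(*ends(d,sc,3),sep="\n")
f=lambda a:np.array(a,float)
h=cv2.cvtColor(d["image"],cv2.COLOR_BGR2HSV)
m=((h[...,0]>105)&(h[...,0]<130)&(h[...,1]>120)).astype(np.uint8);m[:,:395]=0;m[:,495:]=0;m[:180]=0;m[295:]=0
n,l,st,ce=cv2.connectedComponentsWithStats(m);i=1+st[1:,4].argmax()
r=cv2.minAreaRect(cv2.findNonZero((l==i).astype(np.uint8)));print("tray",r,world(d,cv2.boxPoints(r),45).round(1).tolist())
cv2.imwrite("pics/c7.png",np.vstack([cv2.resize(d["image"][130:230,200:400],(600,300)),cv2.resize(sc["image"][240:340,260:460],(600,300))]))
```

```text
[445.3996854  -50.58817457 139.02613401]
[595.  617.6] 0.757 85.2 352 314
[627.4 144.1] -0.007 91.0 174 158
[581.  102.4] 1.55 84.1 164 174
[671.9 101.5] 1.547 84.7 153 158
[625.5  59.7] -0.013 90.8 164 153
[582.2  17.8] -1.521 85.1 164 175
[669.   16.9] 1.526 84.6 136 153
[625.7 -25.1] -0.009 82.8 175 136
[582.8 -66.2] 1.533 83.1 162 175
[669.7 -67. ] -1.51 83.4 136 157
[ 626.7 -108.2] -0.01 91.0 162 157
([670.9, -106.5, 63.9], np.float64(1.9), np.int32(157), np.int32(75))
([672.0, 144.7, 62.8], np.float64(1.6), np.int32(158), np.int32(98))
([670.7, 60.2, 59.3], np.float64(1.2), np.int32(153), np.int32(111))
([669.8, -23.3, 45.7], np.float64(1.8), np.int32(136), np.int32(88))
([619.9, 630.7, 92.1], np.float64(1.7), np.int32(314), np.int32(271))
([582.8, -22.6, 68.2], np.float64(2.4), np.int32(175), np.int32(60))
([580.7, -107.5, 61.4], np.float64(0.1), np.int32(162), np.int32(81))
([581.5, 145.6, 61.5], np.float64(1.7), np.int32(174), np.int32(90))
([579.9, 61.7, 60.1], np.float64(1.5), np.int32(164), np.int32(85))
([559.3, 571.8, 92.0], np.float64(0.0), np.int32(352), np.int32(249))
tray ((447.776611328125, 237.15866088867188), (77.10279846191406, 92.87706756591797), 3.2704880237579346) [[368.5, -242.4, 45.0], [577.1, -260.4, 45.0], [563.5, -433.6, 45.0], [355.3, -413.8, 45.0]]
```

View pics/c7.png

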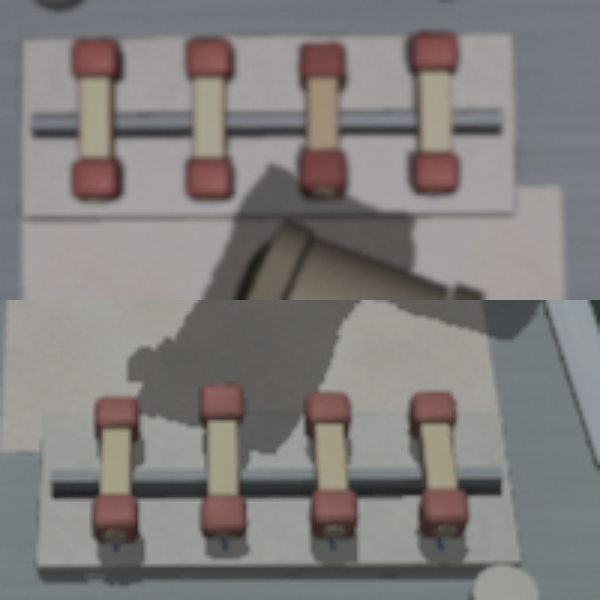

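All four rest on the edge at once. Bars 1, 2 and 4 are level and bar 3 is tipped (+x end down), so bar 3 goes to the tray first.

Run:
```python
from h import *
a=np.pi/2-.009
plan([(627.3,-24.5,125,a,.045,.22),("hold",2,.045)])
```

```text
[[0.045, -0.036, 0.006, 0.003, 0, 0.04, 0], [0.045, -0.036, 0.005, 0.001, 0, 0.05, 0], [0.045, -0.037, 0.006, 0, 0, 0.04, 0], [0.045, -0.036, 0.005, -0.002, 0, 0.05, 0], [0.045, -0.037, 0.006, -0.004, 0, 0.04, 0]]
[[0.045, 0, 0, 0, 0, 0, 0], [0.045, 0, 0, 0, 0, 0, 0], [0.045, 0, 0, 0, 0, 0, 0], [0.045, 0, 0, 0, 0, 0, 0], [0.045, 0, 0, 0, 0, 0, 0]]
end [627.5 -24.2 125.3]
```

Request:
arm_command(deltas=[[0.045, -0.036, 0.006, 0.003, 0, 0.04, 0], [0.045, -0.036, 0.005, 0.001, 0, 0.05, 0], [0.045, -0.037, 0.006, 0, 0, 0.04, 0], [0.045, -0.036, 0.005, -0.002, 0, 0.05, 0], [0.045, -0.037, 0.006, -0.004, 0, 0.04, 0]])

```text
time_s: 26.3
tool_pos: [628.6, -23.7, 124.0]
tool_rot: [[-0.976, 0.009, -0.219], [0.009, 1.0, 0.002], [0.219, -0.0, -0.976]]
force: [-0.1, -1.1, 1.0]
grip_width: 0.524
gripper_force: 0.0
```

Request:
arm_command(deltas=[[0.045, 0, 0, 0, 0, 0, 0], [0.045, 0, 0, 0, 0, 0, 0], [0.045, 0, 0, 0, 0, 0, 0], [0.045, 0, 0, 0, 0, 0, 0], [0.045, 0, 0, 0, 0, 0, 0]])

```text
time_s: 26.8
tool_pos: [625.8, -23.8, 125.4]
tool_rot: [[-0.976, 0.009, -0.217], [0.009, 1.0, 0.002], [0.217, -0.0, -0.976]]
force: [0.0, 0.4, 0.5]
grip_width: 0.527
gripper_force: 0.0
```

Run:
```python
from h import *
print(ctrl.read_state()["tool_pos"])
a=np.pi/2-.009
plan([(627.3,-24.5,80,a,.045,.22,25),(627.3,-24.5,60,a,.045,.22,10),("hold",2,.045),("hold",5,.01)])
```

```text
[625.84181443 -23.80594659 125.4280347 ]
[[0.045, -0.006, 0, 0.022, 0, 0, 0], [0.045, -0.005, -0.001, 0.022, 0, 0, 0], [0.045, -0.002, 0, 0.007, 0, 0, 0], [0.045, -0.001, 0, 0.006, 0, 0, 0], [0.045, -0.002, 0, 0.007, 0, 0, 0]]
[[0.045, 0, 0, 0, 0, 0, 0], [0.045, 0, 0, 0, 0, 0, 0], [0.01, 0, 0, 0, 0, 0, 0], [0.01, 0, 0, 0, 0, 0, 0], [0.01, 0, 0, 0, 0, 0, 0]]
[[0.01, 0, 0, 0, 0, 0, 0], [0.01, 0, 0, 0, 0, 0, 0], [0.01, 0, 0, 0, 0, 0, 0], [0.01, 0, 0, 0, 0, 0, 0], [0.01, 0, 0, 0, 0, 0, 0]]
end [627.6 -24.8  59.5]
```

Request:
arm_command(deltas=[[0.045, -0.006, 0, 0.022, 0, 0, 0], [0.045, -0.005, -0.001, 0.022, 0, 0, 0], [0.045, -0.002, 0, 0.007, 0, 0, 0], [0.045, -0.001, 0, 0.006, 0, 0, 0], [0.045, -0.002, 0, 0.007, 0, 0, 0]])

```text
time_s: 27.3
tool_pos: [628.4, -24.7, 59.5]
tool_rot: [[-0.976, 0.009, -0.216], [0.009, 1.0, 0.001], [0.216, -0.001, -0.976]]
force: [-0.1, 0.8, 0.7]
grip_width: 0.527
gripper_force: 0.0
```

Request:
arm_command(deltas=[[0.045, 0, 0, 0, 0, 0, 0], [0.045, 0, 0, 0, 0, 0, 0], [0.01, 0, 0, 0, 0, 0, 0], [0.01, 0, 0, 0, 0, 0, 0], [0.01, 0, 0, 0, 0, 0, 0]])

```text
time_s: 27.8
tool_pos: [628.2, -24.6, 59.4]
tool_rot: [[-0.976, 0.009, -0.216], [0.009, 1.0, 0.002], [0.216, -0.0, -0.976]]
force: [-1.1, 1.2, 3.6]
grip_width: 0.269
gripper_force: 52.0
```

Request:
arm_command(deltas=[[0.01, 0, 0, 0, 0, 0, 0], [0.01, 0, 0, 0, 0, 0, 0], [0.01, 0, 0, -0.03, 0, 0, 0], [0.01, 0, 0, -0.03, 0, 0, 0], [0.01, 0, 0, -0.03, 0, 0, 0]])

```text
time_s: 28.3
tool_pos: [647.4, -24.8, 147.1]
tool_rot: [[-0.976, 0.009, -0.219], [0.009, 1.0, 0.002], [0.219, 0.0, -0.976]]
force: [-0.0, -0.3, -0.5]
grip_width: 0.269
gripper_force: 51.5
```

Run:
```python
from h import *
s=ctrl.read_state();print(s["tool_pos"],s["grip_width"],s["gripper_force"])
a=-.086
plan([(560,-60,155,np.pi/2-.3,.01,0),(466,-337.5,150,a,.01,0),(466,-337.5,80,a,.01,0,25)])
```

```text
[647.3970636  -24.75970478 147.08211812] 0.26874433137263376 51.54558062553406
[[0.01, 0.029, -0.012, 0.004, -0.01, -0.07, 0.1], [0.01, 0.028, -0.015, 0.002, -0.01, -0.07, 0.1], [0.01, 0.026, -0.017, -0.001, -0.01, -0.08, 0.09], [0.01, 0.001, -0.029, 0.001, 0, 0, 0.14], [0.01, -0.003, -0.029, 0.001, 0, 0, 0.14]]
[[0.01, -0.007, -0.028, 0.001, 0, 0, 0.13], [0.01, -0.011, -0.027, 0, 0, 0, 0.14], [0.01, -0.015, -0.026, 0.001, 0, 0, 0.13], [0.01, -0.018, -0.023, 0, 0, 0, 0.14], [0.01, -0.021, -0.021, 0.001, 0, 0, 0.13]]
[[0.01, -0.024, -0.018, 0, 0, 0, 0.14], [0.01, -0.026, -0.014, 0.001, 0, 0, 0.13], [0.01, -0.027, -0.01, 0, 0, 0, 0.14], [0.01, 0, 0, 0.023, 0, 0, 0], [0.01, 0, 0, 0.024, 0, 0, 0]]
[[0.01, 0, 0, 0.023, 0, 0, 0], [0.01, 0, 0, 0, 0, 0, 0], [0.01, 0, 0, 0, 0, 0, 0], [0.01, 0, 0, 0, 0, 0, 0], [0.01, 0, 0, 0, 0, 0, 0]]
end [ 466.4 -338.    80.1]
```

Request:
arm_command(deltas=[[0.01, 0.029, -0.012, 0.004, -0.01, -0.07, 0.1], [0.01, 0.028, -0.015, 0.002, -0.01, -0.07, 0.1], [0.01, 0.026, -0.017, -0.001, -0.01, -0.08, 0.09], [0.01, 0.001, -0.029, 0.001, 0, 0, 0.14], [0.01, -0.003, -0.029, 0.001, 0, 0, 0.14]])

```text
time_s: 28.8
tool_pos: [539.3, -114.8, 152.8]
tool_rot: [[-0.834, 0.552, 0.001], [0.552, 0.834, -0.004], [-0.003, -0.003, -1.0]]
force: [0.8, -0.4, -0.6]
grip_width: 0.271
gripper_force: 51.6
```

Request:
arm_command(deltas=[[0.01, -0.007, -0.028, 0.001, 0, 0, 0.13], [0.01, -0.011, -0.027, 0, 0, 0, 0.14], [0.01, -0.015, -0.026, 0.001, 0, 0, 0.13], [0.01, -0.018, -0.023, 0, 0, 0, 0.14], [0.01, -0.021, -0.021, 0.001, 0, 0, 0.13]])

```text
time_s: 29.3
tool_pos: [493.0, -254.7, 149.8]
tool_rot: [[-0.31, 0.951, 0.001], [0.951, 0.31, -0.004], [-0.004, 0.0, -1.0]]
force: [-0.4, -0.9, -1.0]
grip_width: 0.27
gripper_force: 51.6
```

Request:
arm_command(deltas=[[0.01, -0.024, -0.018, 0, 0, 0, 0.14], [0.01, -0.026, -0.014, 0.001, 0, 0, 0.13], [0.01, -0.027, -0.01, 0, 0, 0, 0.14], [0.01, 0, 0, 0, 0, 0, 0], [0.01, 0, 0, 0, 0, 0, 0]])

```text
time_s: 29.8
tool_pos: [466.1, -337.7, 148.9]
tool_rot: [[0.089, 0.996, 0.001], [0.996, -0.089, -0.003], [-0.003, 0.001, -1.0]]
force: [0.7, 0.7, -1.0]
grip_width: 0.271
gripper_force: 51.6
```

Run:
```python
from h import *
s=ctrl.read_state();print(s["tool_pos"],s["tool_rot"].round(3).tolist(),s["grip_width"])
a=-.086
plan([(466,-337.5,70,a,.01,0,30),(466,-337.5,32,a,.01,0,12),("hold",2,.01)])
```

```text
[ 466.0580278  -337.72022135  148.87963701] [[0.089, 0.996, 0.001], [0.996, -0.089, -0.003], [-0.003, 0.001, -1.0]] 0.2713765152149936
[[0.01, 0, 0, 0.026, 0, 0, 0], [0.01, 0, 0, 0.026, 0, 0, 0], [0.01, 0, 0, 0.027, 0, 0, 0], [0.01, 0, 0, 0.009, 0, 0, 0], [0.01, 0, 0, 0.01, 0, 0, 0]]
[[0.01, 0, 0, 0.009, 0, 0, 0], [0.01, 0.001, 0, 0.01, 0, 0, 0], [0.01, 0, 0, 0, 0, 0, 0], [0.01, 0, 0, 0, 0, 0, 0], [0.01, 0, 0, 0, 0, 0, 0]]
end [ 466.3 -337.1   31.9]
```

Request:
arm_command(deltas=[[0.01, 0, 0, 0.026, 0, 0, 0], [0.01, 0, 0, 0.026, 0, 0, 0], [0.01, 0, 0, 0.027, 0, 0, 0], [0.01, 0, 0, 0.009, 0, 0, 0], [0.01, 0, 0, 0.01, 0, 0, 0]])

```text
time_s: 30.3
tool_pos: [467.1, -337.5, 51.3]
tool_rot: [[0.087, 0.996, 0.002], [0.996, -0.087, -0.004], [-0.004, 0.002, -1.0]]
force: [1.0, -0.4, -1.1]
grip_width: 0.263
gripper_force: 51.6
```

Request:
arm_command(deltas=[[0.01, 0, 0, 0.009, 0, 0, 0], [0.01, 0, 0, 0.008, 0, 0, 0], [0.01, 0, 0, 0, 0, 0, 0], [0.045, 0, 0, 0, 0, 0, 0], [0.045, 0, 0, 0, 0, 0, 0]])

```text
time_s: 30.8
tool_pos: [467.0, -338.5, 35.1]
tool_rot: [[0.089, 0.996, 0.003], [0.996, -0.089, -0.005], [-0.005, 0.003, -1.0]]
force: [0.4, 0.3, 1.3]
grip_width: 0.526
gripper_force: 0.0
```

Request:
arm_command(deltas=[[0.045, 0, 0, 0, 0, 0, 0], [0.045, 0, 0, -0.03, 0, 0, 0], [0.045, 0, 0, -0.04, 0, 0, 0], [0.045, 0, 0, -0.04, 0, 0, 0], [0.045, 0, 0, 0, 0, 0, 0]])

```text
time_s: 31.3
tool_pos: [468.1, -339.3, 150.1]
tool_rot: [[0.089, 0.996, 0.009], [0.996, -0.089, -0.012], [-0.011, 0.01, -1.0]]
force: [0.2, -0.3, -0.1]
grip_width: 0.527
gripper_force: 0.0
```

Run:
```python
from h import *
s=ctrl.read_state();print(s["tool_pos"])
d=shot(save="t11");sc=shot("scene","s11")
for o in bars(d,58):
    if o[0][0]<750 and abs(o[1])<.5:print(*o)
print(*ends(d,sc,3),sep="\n")
a=np.pi/2-.01
plan([(626.7,-108.2,125,a,.045),("hold",2,.045)])
```

```text
[ 468.05121582 -339.31703838  150.12704078]
[627.3 144.1] -0.005 91.1 173 159
[625.9  59.7] -0.015 90.4 171 150
[ 626.7 -108.3] -0.012 91.1 162 155
([671.6, -108.2, 60.8], np.float64(0.6), np.int32(155), np.int32(83))
([671.1, 143.1, 65.9], np.float64(0.4), np.int32(159), np.int32(79))
([670.7, 60.3, 60.3], np.float64(1.5), np.int32(150), np.int32(110))
([619.8, 630.5, 92.2], np.float64(1.6), np.int32(312), np.int32(267))
([580.6, -106.9, 61.6], np.float64(0.8), np.int32(162), np.int32(76))
([581.3, 145.1, 61.5], np.float64(1.3), np.int32(173), np.int32(91))
([580.3, 61.2, 61.1], np.float64(1.1), np.int32(171), np.int32(87))
([559.3, 571.9, 92.5], np.float64(0.3), np.int32(352), np.int32(241))
([475.7, -285.3, 40.0], np.float64(0.8), np.int32(41), np.int32(70))
[[0.045, 0.02, 0.012, 0.002, 0, 0, -0.14], [0.045, 0.018, 0.014, 0.002, 0, 0, -0.14], [0.045, 0.016, 0.017, 0.002, 0, 0, -0.14], [0.045, 0.014, 0.019, 0.002, 0, 0, -0.14], [0.045, 0.011, 0.021, 0.001, 0, 0, -0.14]]
[[0.045, 0.008, 0.022, 0.002, 0, 0, -0.14], [0.045, 0.005, 0.023, 0.001, 0, 0, -0.13], [0.045, 0.002, 0.023, 0.002, 0, 0, -0.14], [0.045, -0.001, 0.023, 0.001, 0, 0, -0.13], [0.045, -0.004, 0.023, 0.002, 0, 0, -0.14]]
[[0.045, -0.007, 0.022, 0.001, 0, 0, -0.13], [0.045, -0.011, 0.021, 0.002, -0.01, 0, -0.14], [0.045, 0, 0, 0, 0, 0, 0], [0.045, 0, 0, 0, 0, 0, 0], [0.045, 0, 0, 0, 0, 0, 0]]
end [ 626.8 -108.4  124.6]
```

Request:
arm_command(deltas=[[0.045, 0.02, 0.012, 0.002, 0, 0, -0.14], [0.045, 0.018, 0.014, 0.002, 0, 0, -0.14], [0.045, 0.016, 0.017, 0.002, 0, 0, -0.14], [0.045, 0.014, 0.019, 0.002, 0, 0, -0.14], [0.045, 0.011, 0.021, 0.001, 0, 0, -0.14]])

```text
time_s: 31.9
tool_pos: [534.0, -241.4, 133.5]
tool_rot: [[-0.578, 0.816, -0.001], [0.816, 0.578, -0.002], [-0.002, -0.002, -1.0]]
force: [-0.5, 0.0, 0.4]
grip_width: 0.526
gripper_force: 0.0
```

Request:
arm_command(deltas=[[0.045, 0.008, 0.022, 0.002, 0, 0, -0.14], [0.045, 0.005, 0.023, 0.001, 0, 0, -0.13], [0.045, 0.002, 0.023, 0.002, 0, 0, -0.14], [0.045, -0.001, 0.023, 0.001, 0, 0, -0.13], [0.045, -0.004, 0.023, 0.002, 0, 0, -0.14]])

```text
time_s: 32.4
tool_pos: [599.8, -145.6, 125.3]
tool_rot: [[-0.963, 0.271, -0.0], [0.271, 0.963, -0.003], [-0.0, -0.003, -1.0]]
force: [-0.1, 0.0, 0.4]
grip_width: 0.528
gripper_force: 0.0
```

Request:
arm_command(deltas=[[0.045, -0.007, 0.022, 0.001, 0, 0, -0.13], [0.045, -0.011, 0.021, 0.002, -0.01, 0, -0.14], [0.045, 0, 0, 0, 0, 0, 0], [0.045, 0, 0, 0, 0, 0, 0], [0.045, 0, 0, 0, 0, 0, 0]])

```text
time_s: 32.9
tool_pos: [626.1, -108.9, 123.2]
tool_rot: [[-1.0, 0.012, 0.001], [0.012, 1.0, 0.006], [-0.001, 0.006, -1.0]]
force: [-0.1, 0.6, 0.2]
grip_width: 0.529
gripper_force: 0.0
```

Run:
```python
from h import *
a=np.pi/2-.01
print(ctrl.read_state()["tool_pos"])
d=shot(save="t12")
for o in bars(d,23):
    if o[0][1]<-250:print(*o)
plan([(626.7,-108.2,80,a,.045,0,25),(626.7,-108.2,58.5,a,.045,0,11),("hold",2,.045),("hold",5,.01)])
```

```text
[ 626.13117129 -108.87207578  123.15988465]
[ 466.7 -335. ] 1.491 91.9 153 166
[[0.045, 0, 0, 0.022, 0, 0, 0], [0.045, 0, 0.001, 0.021, 0.01, 0, 0], [0.045, 0, 0, 0.011, 0, 0, 0], [0.045, 0, 0, 0.011, 0, 0, 0], [0.045, 0, 0, 0, 0, 0, 0]]
[[0.045, 0, 0, 0, 0, 0, 0], [0.01, 0, 0, 0, 0, 0, 0], [0.01, 0, 0, 0, 0, 0, 0], [0.01, 0, 0, 0, 0, 0, 0], [0.01, 0, 0, 0, 0, 0, 0]]
[[0.01, 0, 0, 0, 0, 0, 0], [0.01, 0, 0, 0, 0, 0, 0], [0.01, 0, 0, 0, 0, 0, 0], [0.01, 0, 0, 0, 0, 0, 0], [0.01, 0, 0, 0, 0, 0, 0]]
end [ 626.3 -107.8   58.4]
```

Bar 3 lies in the tray at (467,-335). Grip bar 4 and lift.

Request:
arm_command(deltas=[[0.045, 0, 0, 0.022, 0, 0, 0], [0.045, 0, 0.001, 0.021, 0.01, 0, 0], [0.045, 0, 0, 0.011, 0, 0, 0], [0.045, 0, 0, 0.011, 0, 0, 0], [0.045, 0, 0, 0, 0, 0, 0]])

```text
time_s: 33.45
tool_pos: [626.4, -107.3, 57.7]
tool_rot: [[-1.0, 0.011, 0.001], [0.011, 1.0, -0.003], [-0.001, -0.003, -1.0]]
force: [-1.2, -0.3, -0.1]
grip_width: 0.525
gripper_force: 0.0
```

Request:
arm_command(deltas=[[0.045, 0, 0, 0, 0, 0, 0], [0.01, 0, 0, 0, 0, 0, 0], [0.01, 0, 0, 0, 0, 0, 0], [0.01, 0, 0, 0, 0, 0, 0], [0.01, 0, 0, 0, 0, 0, 0]])

```text
time_s: 33.95
tool_pos: [627.4, -107.3, 59.9]
tool_rot: [[-1.0, 0.01, 0.005], [0.01, 1.0, -0.005], [-0.005, -0.005, -1.0]]
force: [-1.5, -0.2, 5.2]
grip_width: 0.269
gripper_force: 50.2
```

Request:
arm_command(deltas=[[0.01, 0, 0, 0, 0, 0, 0], [0.01, 0, 0, 0, 0, 0, 0], [0.01, 0, 0, -0.03, 0, 0, 0], [0.01, 0, 0, -0.03, 0, 0, 0], [0.01, 0, 0, -0.035, 0, 0, 0]])

```text
time_s: 34.45
tool_pos: [626.1, -106.5, 154.1]
tool_rot: [[-1.0, 0.01, 0.001], [0.01, 1.0, -0.003], [-0.001, -0.003, -1.0]]
force: [0.7, -0.4, -0.7]
grip_width: 0.269
gripper_force: 49.4
```

```bash
cat >> h.py <<'E'
RACK=np.array([458.4,327.4]);RTH=.109
def rackpos(l,h=6.0,dx=0):
    """TCP for bar centre at long-axis offset l; rack x (uphill) = left; returns x,y,z,yaw,tilt; tool y along -/+ long axis"""
    u=np.array([-np.sin(RTH),np.cos(RTH)])   # uphill, horizontal
    c=RACK+l*np.array([np.cos(RTH),np.sin(RTH)])+dx*u
    n=12.2+h                                  # normal offset from rack_mid plane
    p=c-u*np.sin(.22)*n
    return (*p,64+np.cos(.22)*n+np.tan(.22)*dx,RTH)
E
python3 - <<'E'
from h import *
print(ctrl.read_state()["tool_pos"],ctrl.read_state()["grip_width"])
R=rot(RTH,.22).as_matrix();print(R.round(2))
x,y,z,a=rackpos(75);print(x,y,z)
plan([(480,-20,165,np.pi/2-.4,.01),(500,300,160,a,.01,.0),("hold",1,.01)])
E
```

```text
[ 626.11062776 -106.46731774  154.14414161] 0.26866760564687103
[[-0.11  0.99 -0.02]
 [ 0.97  0.11  0.22]
 [ 0.22  0.   -0.98]]
533.3869706184443 331.61061361396247 81.76133357781703
[[0.01, 0.037, 0.021, -0.003, 0, 0, 0.1], [0.01, 0.039, 0.018, -0.003, 0, 0, 0.1], [0.01, 0.04, 0.013, -0.003, 0, 0, 0.1], [0.01, 0.041, 0.01, -0.002, 0, 0, 0.09], [0.01, 0.013, 0.038, 0, 0, 0, 0.13]]
[[0.01, 0.018, 0.036, 0.001, 0, 0, 0.13], [0.01, 0.023, 0.033, 0, 0, 0, 0.13], [0.01, 0.027, 0.03, 0.001, 0, 0, 0.13], [0.01, 0.03, 0.026, 0, 0, 0, 0.14], [0.01, 0.034, 0.022, 0.001, 0, 0, 0.13]]
[[0.01, 0.036, 0.017, 0, 0, 0, 0.14], [0.01, 0.038, 0.012, 0.001, 0, 0, 0.13], [0.01, 0, 0, 0, 0, 0, 0], [0.01, 0, 0, 0, 0, 0, 0], [0.01, 0, 0, 0, 0, 0, 0]]
end [500.  300.4 159.7]
```

Request:
arm_command(deltas=[[0.01, 0.037, 0.021, -0.003, 0, 0, 0.1], [0.01, 0.039, 0.018, -0.003, 0, 0, 0.1], [0.01, 0.04, 0.013, -0.003, 0, 0, 0.1], [0.01, 0.041, 0.01, -0.002, 0, 0, 0.09], [0.01, 0.013, 0.038, 0, 0, 0, 0.13]])

```text
time_s: 34.95
tool_pos: [479.4, 20.2, 164.0]
tool_rot: [[-0.859, 0.511, -0.0], [0.511, 0.859, -0.004], [-0.002, -0.004, -1.0]]
force: [2.1, -0.2, -0.0]
grip_width: 0.27
gripper_force: 49.5
```

Request:
arm_command(deltas=[[0.01, 0.018, 0.036, 0.001, 0, 0, 0.13], [0.01, 0.023, 0.033, 0, 0, 0, 0.13], [0.01, 0.027, 0.03, 0.001, 0, 0, 0.13], [0.01, 0.03, 0.026, 0, 0, 0, 0.14], [0.01, 0.034, 0.022, 0.001, 0, 0, 0.13]])

```text
time_s: 35.45
tool_pos: [495.2, 222.3, 160.2]
tool_rot: [[-0.367, 0.93, 0.003], [0.93, 0.367, -0.004], [-0.005, 0.001, -1.0]]
force: [-0.2, 0.2, -1.3]
grip_width: 0.268
gripper_force: 49.5
```

Request:
arm_command(deltas=[[0.01, 0.036, 0.017, 0, 0, 0, 0.14], [0.01, 0.038, 0.012, 0.001, 0, 0, 0.13], [0.01, 0, 0, 0, 0, 0, 0], [0.01, 0, 0, 0, 0, 0, 0], [0.01, 0, 0, 0, 0, 0, 0]])

```text
time_s: 35.95
tool_pos: [500.4, 299.4, 158.7]
tool_rot: [[-0.111, 0.994, 0.002], [0.994, 0.111, -0.004], [-0.005, 0.002, -1.0]]
force: [-0.6, -0.4, -0.9]
grip_width: 0.264
gripper_force: 49.5
```

Run:
```python
from h import *
print(ctrl.read_state()["tool_pos"],ctrl.read_state()["grip_width"])
x,y,z,a=rackpos(75,7);print(x,y,z)
plan([(x,y,130,a,.01,.22),(x,y,z+6,a,.01,.22,20),("hold",3,.01)])
```

```text
[500.3980391  299.37825513 158.72664059] 0.2643784287176631
533.4107105730515 331.3936791009286 82.73723102714763
[[0.01, 0.014, 0.018, 0.014, 0, 0.11, 0], [0.01, 0.013, 0.018, 0.016, 0, 0.11, 0], [0.01, -0.003, 0, 0.013, 0, 0, 0], [0.01, -0.003, 0, 0.014, 0, 0, 0], [0.01, -0.003, 0, 0.013, 0, 0, 0]]
[[0.01, 0, 0, 0, 0, 0, 0], [0.01, 0, 0, 0, 0, 0, 0], [0.01, 0, 0, 0, 0, 0, 0], [0.01, 0, 0, 0, 0, 0, 0], [0.01, 0, 0, 0, 0, 0, 0]]
end [533.1 331.5  89.2]
```

Request:
arm_command(deltas=[[0.01, 0.014, 0.018, 0.014, 0, 0.11, 0], [0.01, 0.013, 0.018, 0.016, 0, 0.11, 0], [0.01, -0.003, 0, 0.013, 0, 0, 0], [0.01, -0.003, 0, 0.014, 0, 0, 0], [0.01, -0.003, 0, 0.013, 0, 0, 0]])

```text
time_s: 36.45
tool_pos: [532.9, 331.1, 88.5]
tool_rot: [[-0.108, 0.994, -0.022], [0.971, 0.11, 0.211], [0.212, 0.001, -0.977]]
force: [-0.1, 0.3, -1.0]
grip_width: 0.269
gripper_force: 49.5
```

Request:
arm_command(deltas=[[0.01, 0, 0, 0, 0, 0, 0], [0.01, 0, 0, 0, 0, 0, 0], [0.01, 0, 0, 0, 0, 0, 0], [0.01, 0, 0, 0, 0, 0, 0], [0.01, 0, 0, 0, 0, 0, 0]])

```text
time_s: 36.95
tool_pos: [533.4, 332.4, 89.8]
tool_rot: [[-0.109, 0.994, -0.021], [0.971, 0.111, 0.213], [0.214, 0.003, -0.977]]
force: [-1.2, 0.1, -0.6]
grip_width: 0.272
gripper_force: 49.5
```

Run:
```python
from h import *
print(ctrl.read_state()["tool_pos"],ctrl.read_state()["tool_rot"].round(3).tolist())
d=shot(save="t13");sc=shot("scene","s13")
cv2.imwrite("pics/c8.png",np.hstack([cv2.resize(d["image"][140:320,100:220],(400,600)),cv2.resize(sc["image"][170:320,420:520],(400,600))]))
```

```text
[533.38329471 332.37286702  89.8145305 ] [[-0.109, 0.994, -0.021], [0.971, 0.111, 0.213], [0.214, 0.003, -0.977]]
```

View pics/c8.png

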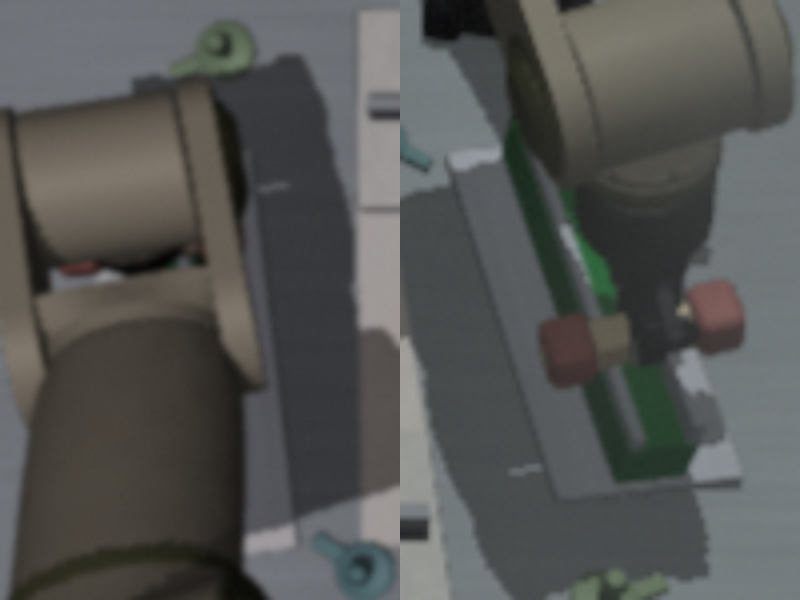

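Request:
arm_command(deltas=[[0.01, 0, 0, 0.002, 0, 0, 0], [0.01, -0.001, 0, 0.002, 0, 0, 0], [0.01, 0, 0, 0.001, 0, 0, 0], [0.01, 0, 0, 0, 0, 0, 0], [0.01, 0, 0, 0, 0, 0, 0]])

```text
time_s: 37.55
tool_pos: [533.3, 332.4, 84.2]
tool_rot: [[-0.109, 0.994, -0.022], [0.971, 0.111, 0.213], [0.214, 0.002, -0.977]]
force: [-0.2, -1.1, -1.3]
grip_width: 0.27
gripper_force: 49.7
```

Request:
arm_command(deltas=[[0.01, 0, 0, 0.001, 0, 0, 0], [0.01, 0, 0, 0.001, 0, 0, 0], [0.01, 0, 0, 0, 0, 0, 0], [0.01, 0, 0, 0, 0, 0, 0], [0.01, 0, 0, 0, 0, 0, 0]])

```text
time_s: 38.05
tool_pos: [533.3, 332.5, 83.9]
tool_rot: [[-0.109, 0.994, -0.02], [0.971, 0.111, 0.213], [0.214, 0.003, -0.977]]
force: [-4.8, -6.2, 13.2]
grip_width: 0.267
gripper_force: 51.6
```

Request:
arm_command(deltas=[[0.01, 0, 0, -0.001, 0, 0, 0], [0.042, 0, 0, 0, 0, 0, 0], [0.042, 0, 0, 0, 0, 0, 0], [0.042, 0, 0, 0, 0, 0, 0], [0.042, 0, 0, 0, 0, 0, 0]])

```text
time_s: 38.55
tool_pos: [533.2, 332.7, 83.0]
tool_rot: [[-0.109, 0.994, -0.022], [0.971, 0.111, 0.213], [0.214, 0.002, -0.977]]
force: [-0.6, -0.4, -0.1]
grip_width: 0.494
gripper_force: 0.0
```

Request:
arm_command(deltas=[[0.042, 0, 0, -0.015, 0, 0, 0], [0.042, 0, 0, -0.025, 0, 0, 0], [0.042, 0, 0, -0.03, 0, 0, 0], [0.042, 0, 0, 0, 0, 0, 0], [0.042, 0, 0, 0, 0, 0, 0]])

```text
time_s: 39.05
tool_pos: [534.8, 317.7, 151.7]
tool_rot: [[-0.109, 0.994, -0.021], [0.971, 0.111, 0.213], [0.214, 0.003, -0.977]]
force: [-0.2, -0.9, 0.6]
grip_width: 0.491
gripper_force: 0.0
```

Run:
```python
from h import *
print(ctrl.read_state()["tool_pos"])
a=np.pi/2-.015
plan([(570,200,150,np.pi/4,.045),(625.9,59.7,125,a,.045),("hold",2,.045)])
```

```text
[534.80027791 317.66978318 151.72055319]
[[0.045, -0.02, 0.004, -0.004, 0.01, -0.03, -0.11], [0.045, -0.02, 0.001, -0.003, 0.01, -0.04, -0.11], [0.045, -0.02, -0.001, -0.003, 0.01, -0.03, -0.11], [0.045, -0.02, -0.003, -0.002, 0.02, -0.03, -0.11], [0.045, -0.02, -0.005, -0.001, 0.01, -0.04, -0.12]]
[[0.045, -0.019, -0.008, -0.001, 0.02, -0.03, -0.11], [0.045, -0.023, -0.01, 0.004, 0, 0, -0.13], [0.045, -0.022, -0.013, 0.004, 0, 0, -0.13], [0.045, -0.02, -0.015, 0.004, 0, 0, -0.13], [0.045, -0.018, -0.018, 0.004, 0, 0, -0.13]]
[[0.045, -0.015, -0.02, 0.004, 0, 0, -0.13], [0.045, -0.012, -0.022, 0.005, 0, -0.01, -0.12], [0.045, 0, 0, 0, 0, 0, 0], [0.045, 0, 0, 0, 0, 0, 0], [0.045, 0, 0, 0, 0, 0, 0]]
end [625.7  59.6 124.6]
```

Request:
arm_command(deltas=[[0.045, -0.02, 0.004, -0.004, 0.01, -0.03, -0.11], [0.045, -0.02, 0.001, -0.003, 0.01, -0.04, -0.11], [0.045, -0.02, -0.001, -0.003, 0.01, -0.03, -0.11], [0.045, -0.02, -0.003, -0.002, 0.02, -0.03, -0.11], [0.045, -0.02, -0.005, -0.001, 0.01, -0.04, -0.12]])

```text
time_s: 39.55
tool_pos: [564.1, 219.1, 148.2]
tool_rot: [[-0.627, 0.779, -0.014], [0.778, 0.627, 0.034], [0.036, 0.011, -0.999]]
force: [0.4, -0.4, 0.3]
grip_width: 0.525
gripper_force: 0.0
```

Request:
arm_command(deltas=[[0.045, -0.019, -0.008, -0.001, 0.02, -0.03, -0.11], [0.045, -0.023, -0.01, 0.004, 0, 0, -0.13], [0.045, -0.022, -0.013, 0.004, 0, 0, -0.13], [0.045, -0.02, -0.015, 0.004, 0, 0, -0.13], [0.045, -0.018, -0.018, 0.004, 0, 0, -0.13]])

```text
time_s: 40.05
tool_pos: [607.4, 105.7, 131.9]
tool_rot: [[-0.966, 0.258, -0.009], [0.258, 0.966, 0.001], [0.009, -0.002, -1.0]]
force: [-0.4, -0.8, 0.1]
grip_width: 0.524
gripper_force: 0.0
```

Request:
arm_command(deltas=[[0.045, -0.015, -0.02, 0.004, 0, 0, -0.13], [0.045, -0.012, -0.022, 0.005, 0, -0.01, -0.12], [0.045, 0, 0, 0, 0, 0, 0], [0.045, 0, 0, 0, 0, 0, 0], [0.045, 0, 0, 0, 0, 0, 0]])

```text
time_s: 40.55
tool_pos: [625.2, 60.6, 124.0]
tool_rot: [[-1.0, 0.018, 0.002], [0.018, 1.0, 0.0], [-0.002, 0.0, -1.0]]
force: [0.3, -0.1, 0.4]
grip_width: 0.525
gripper_force: 0.0
```

Run:
```python
from h import *
print(ctrl.read_state()["tool_pos"])
d=shot(save="t14");sc=shot("scene","s14")
for o in bars(d,70):
    if o[0][1]<450:print(*o)
print(*[e for e in ends(d,sc,4)if e[0][1]<450],sep="\n")
print(rackpos(75,0))
a=np.pi/2-.015
plan([(625.9,59.7,80,a,.045,0,25),(625.9,59.7,58.5,a,.045,0,11)])
```

```text
[625.24564564  60.59766258 124.02754139]
[533.9 336.7] -1.491 94.3 177 180
[ 463.8 -325.4] 1.492 88.7 154 166
([469.8, -287.9, 31.4], np.float64(0.1), np.int32(166), np.int32(87))
([462.6, -378.4, 31.5], np.float64(0.2), np.int32(154), np.int32(84))
(np.float64(533.2445308908007), np.float64(332.912220692166), np.float64(75.90594888183338), 0.109)
[[0.045, 0, 0, 0.022, 0, 0, 0], [0.045, 0, -0.001, 0.022, 0, 0, 0], [0.045, 0, 0, 0.011, 0, 0, 0], [0.045, 0, 0, 0.011, 0, 0, 0], [0.045, 0, 0, 0, 0, 0, 0]]
end [625.6  59.6  58.5]
```

Request:
arm_command(deltas=[[0.045, 0, 0, 0.022, 0, 0, 0], [0.045, 0, -0.001, 0.022, 0, 0, 0], [0.045, 0, 0, 0.011, 0, 0, 0], [0.045, 0, 0, 0.01, 0, 0, 0], [0.045, 0, 0, 0, 0, 0, 0]])

```text
time_s: 41.15
tool_pos: [625.5, 58.9, 58.6]
tool_rot: [[-1.0, 0.017, 0.002], [0.017, 1.0, -0.0], [-0.002, -0.0, -1.0]]
force: [-0.3, -0.2, 0.2]
grip_width: 0.527
gripper_force: 0.0
```

Request:
arm_command(deltas=[[0.045, 0, 0, 0, 0, 0, 0], [0.01, 0, 0, 0, 0, 0, 0], [0.01, 0, 0, 0, 0, 0, 0], [0.01, 0, 0, 0, 0, 0, 0], [0.01, 0, 0, 0, 0, 0, 0]])

```text
time_s: 41.65
tool_pos: [626.4, 58.6, 60.5]
tool_rot: [[-1.0, 0.017, 0.005], [0.017, 1.0, -0.0], [-0.005, -0.0, -1.0]]
force: [-1.1, 0.4, 6.3]
grip_width: 0.271
gripper_force: 50.2
```

Request:
arm_command(deltas=[[0.01, 0, 0, 0, 0, 0, 0], [0.01, 0, 0, 0, 0, 0, 0], [0.01, 0, 0, -0.03, 0, 0, 0], [0.01, 0, 0, -0.03, 0, 0, 0], [0.01, 0, 0, -0.035, 0, 0, 0]])

```text
time_s: 42.15
tool_pos: [625.0, 58.6, 154.9]
tool_rot: [[-1.0, 0.017, 0.001], [0.017, 1.0, -0.0], [-0.001, -0.0, -1.0]]
force: [0.5, -0.4, -0.6]
grip_width: 0.266
gripper_force: 49.4
```

Run:
```python
from h import *
print(ctrl.read_state()["tool_pos"],ctrl.read_state()["grip_width"])
x,y,z,a=rackpos(0,7);print(x,y,z)
plan([(500,130,165,np.pi/2-.6,.01),(x,y-12,160,a,.01,.22),("hold",1,.01)])
```

```text
[625.02592217  58.6251315  154.85536276] 0.2661240037508115
458.8558071284592 323.2348573497487 82.73723102714763
[[0.01, 0.025, 0.014, -0.002, 0, 0, 0.12], [0.01, 0.027, 0.011, -0.002, 0, 0, 0.12], [0.01, 0.028, 0.007, -0.002, 0, 0, 0.11], [0.01, 0.028, 0.004, -0.002, 0, 0, 0.12], [0.01, 0.029, 0.001, -0.002, 0, 0, 0.11]]
[[0.01, 0.019, 0.018, 0.001, -0.01, 0.03, 0.12], [0.01, 0.021, 0.016, 0.001, -0.01, 0.03, 0.12], [0.01, 0.023, 0.013, 0.002, -0.01, 0.03, 0.12], [0.01, 0.025, 0.01, 0.003, -0.02, 0.03, 0.12], [0.01, 0.025, 0.007, 0.004, -0.02, 0.03, 0.13]]
[[0.01, 0.026, 0.003, 0.005, -0.01, 0.03, 0.13], [0.01, 0.026, 0, 0.006, -0.01, 0.03, 0.12], [0.01, 0, 0, 0, 0, 0, 0], [0.01, 0, 0, 0, 0, 0, 0], [0.01, 0, 0, 0, 0, 0, 0]]
end [458.6 310.9 160. ]
```

Request:
arm_command(deltas=[[0.01, 0.025, 0.014, -0.002, 0, 0, 0.12], [0.01, 0.027, 0.011, -0.002, 0, 0, 0.12], [0.01, 0.028, 0.007, -0.002, 0, 0, 0.11], [0.01, 0.028, 0.004, -0.002, 0, 0, 0.12], [0.01, 0.029, 0.001, -0.002, 0, 0, 0.11]])

```text
time_s: 42.65
tool_pos: [499.2, 130.2, 164.1]
tool_rot: [[-0.824, 0.566, 0.003], [0.566, 0.824, -0.0], [-0.003, 0.002, -1.0]]
force: [0.4, 0.0, -1.0]
grip_width: 0.265
gripper_force: 49.4
```

Request:
arm_command(deltas=[[0.01, 0.019, 0.018, 0.001, -0.01, 0.03, 0.12], [0.01, 0.021, 0.016, 0.001, -0.01, 0.03, 0.12], [0.01, 0.023, 0.013, 0.002, -0.01, 0.03, 0.12], [0.01, 0.025, 0.01, 0.003, -0.02, 0.03, 0.12], [0.01, 0.025, 0.007, 0.004, -0.02, 0.03, 0.13]])

```text
time_s: 43.15
tool_pos: [471.3, 260.1, 161.0]
tool_rot: [[-0.346, 0.938, -0.032], [0.925, 0.347, 0.156], [0.158, 0.024, -0.987]]
force: [-0.0, 0.2, -1.5]
grip_width: 0.27
gripper_force: 49.4
```

Request:
arm_command(deltas=[[0.01, 0.026, 0.003, 0.005, -0.01, 0.03, 0.13], [0.01, 0.026, 0, 0.006, -0.01, 0.03, 0.12], [0.01, 0, 0, 0, 0, 0, 0], [0.01, 0, 0, 0, 0, 0, 0], [0.01, 0, 0, 0, 0, 0, 0]])

```text
time_s: 43.65
tool_pos: [459.4, 310.2, 159.3]
tool_rot: [[-0.108, 0.994, -0.026], [0.97, 0.111, 0.216], [0.218, -0.002, -0.976]]
force: [0.7, -0.5, -1.3]
grip_width: 0.27
gripper_force: 49.4
```

Run:
```python
from h import *
print(ctrl.read_state()["tool_pos"],ctrl.read_state()["tool_rot"].round(3).tolist(),ctrl.read_state()["grip_width"])
x,y,z,a=rackpos(0,7);print(x,y,z)
plan([(x,y,105,a,.01,.22,30),(x,y,88,a,.01,.22,10),("hold",3,.01)])
```

```text
[459.40224425 310.17903508 159.28703936] [[-0.108, 0.994, -0.026], [0.97, 0.111, 0.216], [0.218, -0.002, -0.976]] 0.2697536097300151
458.8558071284592 323.2348573497487 82.73723102714763
[[0.01, 0, 0.001, 0.028, 0, 0, 0], [0.01, 0.001, 0, 0.028, 0, 0, 0], [0.01, -0.002, 0, 0.008, 0, 0, 0], [0.01, -0.002, 0, 0.008, 0, 0, 0], [0.01, 0, 0, 0, 0, 0, 0]]
[[0.01, 0, 0, 0, 0, 0, 0], [0.01, 0, 0, 0, 0, 0, 0], [0.01, 0, 0, 0, 0, 0, 0], [0.01, 0, 0, 0, 0, 0, 0], [0.01, 0, 0, 0, 0, 0, 0]]
end [458.8 322.9  88.4]
```

Request:
arm_command(deltas=[[0.01, 0, 0.001, 0.028, 0, 0, 0], [0.01, 0.001, 0, 0.028, 0, 0, 0], [0.01, -0.002, 0, 0.008, 0, 0, 0], [0.01, -0.002, 0, 0.008, 0, 0, 0], [0.01, 0, 0, 0, 0, 0, 0]])

```text
time_s: 44.15
tool_pos: [458.8, 323.1, 88.2]
tool_rot: [[-0.107, 0.994, -0.027], [0.97, 0.11, 0.216], [0.218, -0.003, -0.976]]
force: [0.1, 0.9, -1.0]
grip_width: 0.265
gripper_force: 49.5
```

Request:
arm_command(deltas=[[0.01, 0, 0, 0.001, 0, 0, 0], [0.01, 0, 0, 0.001, 0, 0, 0], [0.01, 0, 0, 0.001, 0, 0, 0], [0.01, 0, 0, 0, 0, 0, 0], [0.01, 0, 0, 0, 0, 0, 0]])

```text
time_s: 44.65
tool_pos: [458.5, 324.3, 85.6]
tool_rot: [[-0.107, 0.994, -0.026], [0.97, 0.11, 0.217], [0.218, -0.002, -0.976]]
force: [-0.4, -0.4, -0.9]
grip_width: 0.266
gripper_force: 49.5
```

Request:
arm_command(deltas=[[0.01, 0, 0, 0.001, 0, 0, 0], [0.01, 0, 0, 0.001, 0, 0, 0], [0.01, 0, 0, 0, 0, 0, 0], [0.01, 0, 0, 0, 0, 0, 0], [0.01, 0, 0, 0, 0, 0, 0]])

```text
time_s: 45.15
tool_pos: [458.6, 324.6, 84.7]
tool_rot: [[-0.107, 0.994, -0.025], [0.97, 0.11, 0.217], [0.218, -0.001, -0.976]]
force: [-2.6, -4.1, 11.5]
grip_width: 0.267
gripper_force: 51.3
```

Request:
arm_command(deltas=[[0.042, 0, 0, 0, 0, 0, 0], [0.042, 0, 0, 0, 0, 0, 0], [0.042, 0, 0, 0, 0, 0, 0], [0.042, 0, 0, -0.015, 0, 0, 0], [0.042, 0, 0, -0.025, 0, 0, 0]])

```text
time_s: 45.65
tool_pos: [458.7, 315.9, 121.6]
tool_rot: [[-0.107, 0.994, -0.03], [0.97, 0.111, 0.215], [0.217, -0.006, -0.976]]
force: [0.3, -0.5, -0.5]
grip_width: 0.491
gripper_force: 0.0
```

Request:
arm_command(deltas=[[0.042, 0, 0, -0.04, 0, 0, 0], [0.042, 0, 0, 0, 0, 0, 0], [0.042, 0, 0, 0, 0, 0, 0], [0.042, 0, 0, 0, 0, 0, 0], [0.042, 0, 0, 0, 0, 0, 0]])

```text
time_s: 46.15
tool_pos: [460.0, 307.4, 160.3]
tool_rot: [[-0.107, 0.994, -0.029], [0.97, 0.11, 0.216], [0.218, -0.005, -0.976]]
force: [0.4, 0.3, -1.5]
grip_width: 0.491
gripper_force: 0.0
```

Run:
```python
from h import *
print(ctrl.read_state()["tool_pos"])
a=np.pi/2-.006
plan([(530,240,155,np.pi/4,.045),(627.3,144.4,125,a,.045),("hold",2,.045)])
```

```text
[460.03111048 307.40532299 160.32288279]
[[0.045, -0.012, 0.01, -0.002, 0.01, -0.04, -0.11], [0.045, -0.014, 0.009, -0.001, 0.01, -0.03, -0.11], [0.045, -0.014, 0.007, -0.001, 0.01, -0.04, -0.11], [0.045, -0.015, 0.006, -0.001, 0.01, -0.03, -0.11], [0.045, -0.016, 0.004, 0, 0.01, -0.04, -0.12]]
[[0.045, -0.016, 0.002, 0, 0.02, -0.03, -0.11], [0.045, -0.023, 0, 0.005, 0, 0, -0.13], [0.045, -0.023, -0.003, 0.005, 0, 0, -0.13], [0.045, -0.022, -0.005, 0.005, 0, 0, -0.13], [0.045, -0.021, -0.008, 0.005, 0, 0, -0.13]]
[[0.045, -0.02, -0.011, 0.005, 0, 0, -0.13], [0.045, -0.018, -0.014, 0.005, 0, 0, -0.13], [0.045, 0, 0, 0, 0, 0, 0], [0.045, 0, 0, 0, 0, 0, 0], [0.045, 0, 0, 0, 0, 0, 0]]
end [626.9 144.1 125. ]
```

Request:
arm_command(deltas=[[0.045, -0.012, 0.01, -0.002, 0.01, -0.04, -0.11], [0.045, -0.014, 0.009, -0.001, 0.01, -0.03, -0.11], [0.045, -0.014, 0.007, -0.001, 0.01, -0.04, -0.11], [0.045, -0.015, 0.006, -0.001, 0.01, -0.03, -0.11], [0.045, -0.016, 0.004, 0, 0.01, -0.04, -0.12]])

```text
time_s: 46.65
tool_pos: [518.8, 250.9, 155.9]
tool_rot: [[-0.626, 0.78, -0.007], [0.779, 0.626, 0.034], [0.03, 0.016, -0.999]]
force: [-0.1, -0.4, 0.6]
grip_width: 0.53
gripper_force: 0.0
```

Request:
arm_command(deltas=[[0.045, -0.016, 0.002, 0, 0.02, -0.03, -0.11], [0.045, -0.023, 0, 0.005, 0, 0, -0.13], [0.045, -0.023, -0.003, 0.005, 0, 0, -0.13], [0.045, -0.022, -0.005, 0.005, 0, 0, -0.13], [0.045, -0.021, -0.008, 0.005, 0, 0, -0.13]])

```text
time_s: 47.15
tool_pos: [595.5, 175.8, 135.1]
tool_rot: [[-0.966, 0.26, -0.002], [0.26, 0.966, -0.001], [0.002, -0.001, -1.0]]
force: [0.7, -0.3, -0.9]
grip_width: 0.527
gripper_force: 0.0
```

Request:
arm_command(deltas=[[0.045, -0.02, -0.011, 0.005, 0, 0, -0.13], [0.045, -0.018, -0.014, 0.005, 0, 0, -0.13], [0.045, 0, 0, 0, 0, 0, 0], [0.045, 0, 0, 0, 0, 0, 0], [0.045, 0, 0, 0, 0, 0, 0]])

```text
time_s: 47.65
tool_pos: [626.8, 144.8, 126.2]
tool_rot: [[-1.0, 0.01, -0.001], [0.01, 1.0, -0.0], [0.001, -0.0, -1.0]]
force: [-0.1, -0.4, 0.6]
grip_width: 0.525
gripper_force: 0.0
```

Run:
```python
from h import *
print(ctrl.read_state()["tool_pos"])
d=shot(save="t15");sc=shot("scene","s15")
for o in bars(d,80):
    if o[0][1]<450:print(*o)
print(*[e for e in ends(d,sc,4)if e[0][1]<450],sep="\n")
a=np.pi/2-.006
plan([(627.3,144.4,80,a,.045,0,25),(627.3,144.4,59,a,.045,0,11)])
```

```text
[626.83967049 144.77724924 126.197864  ]
[531.3 336.9] -1.512 86.7 178 84
[ 463.1 -323.5] 1.491 87.9 153 166
([469.8, -288.1, 31.8], np.float64(0.3), np.int32(166), np.int32(86))
([462.5, -378.6, 31.1], np.float64(0.3), np.int32(153), np.int32(87))
[[0.045, 0, 0, 0.023, 0, 0, 0], [0.045, 0, 0, 0.024, 0, 0, 0], [0.045, 0, 0, 0.01, 0, 0, 0], [0.045, 0, 0, 0.011, 0, 0, 0], [0.045, 0, 0, 0, 0, 0, 0]]
end [626.9 144.8  58.6]
```

Request:
arm_command(deltas=[[0.045, 0, 0, 0.023, 0, 0, 0], [0.045, 0, 0, 0.024, 0, 0, 0], [0.045, 0, 0, 0.01, 0, 0, 0], [0.045, 0, 0, 0.01, 0, 0, 0], [0.045, 0, 0, 0, 0, 0, 0]])

```text
time_s: 48.25
tool_pos: [627.1, 144.2, 58.8]
tool_rot: [[-1.0, 0.009, -0.002], [0.009, 1.0, -0.001], [0.002, -0.001, -1.0]]
force: [0.3, -0.6, 0.2]
grip_width: 0.527
gripper_force: 0.0
```

Request:
arm_command(deltas=[[0.045, 0, 0, 0, 0, 0, 0], [0.01, 0, 0, 0, 0, 0, 0], [0.01, 0, 0, 0, 0, 0, 0], [0.01, 0, 0, 0, 0, 0, 0], [0.01, 0, 0, 0, 0, 0, 0]])

```text
time_s: 48.75
tool_pos: [627.9, 144.0, 60.6]
tool_rot: [[-1.0, 0.009, 0.002], [0.009, 1.0, -0.0], [-0.002, -0.0, -1.0]]
force: [-0.7, -0.1, 6.0]
grip_width: 0.272
gripper_force: 50.2
```

Request:
arm_command(deltas=[[0.01, 0, 0, 0, 0, 0, 0], [0.01, 0, 0, 0, 0, 0, 0], [0.01, 0, 0, -0.03, 0, 0, 0], [0.01, 0, 0, -0.03, 0, 0, 0], [0.01, 0, 0, -0.04, 0, 0, 0]])

```text
time_s: 49.25
tool_pos: [626.7, 143.9, 159.2]
tool_rot: [[-1.0, 0.009, -0.004], [0.009, 1.0, -0.001], [0.004, -0.001, -1.0]]
force: [0.0, -0.2, -0.4]
grip_width: 0.264
gripper_force: 49.4
```

Run:
```python
from h import *
print(ctrl.read_state()["tool_pos"],ctrl.read_state()["grip_width"])
x,y,z,a=rackpos(-75,7);print(x,y,z)
plan([(480,150,170,np.pi/2-.6,.01),(x,y-12,165,a,.01,.22),("hold",1,.01)])
```

```text
[626.69017716 143.92237152 159.22669652] 0.264142953024801
384.300903683867 315.07603559856886 82.73723102714763
[[0.01, 0.029, 0.001, -0.002, 0, 0, 0.12], [0.01, 0.029, -0.003, -0.002, 0, 0, 0.12], [0.01, 0.029, -0.006, -0.002, 0, 0, 0.12], [0.01, 0.028, -0.009, -0.002, 0, 0, 0.12], [0.01, 0.027, -0.013, -0.002, 0, 0, 0.11]]
[[0.01, 0.024, 0.01, 0.001, -0.01, 0.03, 0.12], [0.01, 0.025, 0.008, 0.001, -0.01, 0.03, 0.12], [0.01, 0.025, 0.004, 0.002, -0.02, 0.03, 0.12], [0.01, 0.025, 0.001, 0.003, -0.01, 0.03, 0.12], [0.01, 0.025, -0.002, 0.004, -0.02, 0.03, 0.13]]
[[0.01, 0.025, -0.005, 0.005, -0.02, 0.03, 0.12], [0.01, 0.024, -0.007, 0.006, -0.01, 0.03, 0.13], [0.01, 0, 0, 0, 0, 0, 0], [0.01, 0, 0, 0, 0, 0, 0], [0.01, 0, 0, 0, 0, 0, 0]]
end [384.8 302.9 164.5]
```

Request:
arm_command(deltas=[[0.01, 0.029, 0.001, -0.002, 0, 0, 0.12], [0.01, 0.029, -0.003, -0.002, 0, 0, 0.12], [0.01, 0.029, -0.006, -0.002, 0, 0, 0.12], [0.01, 0.028, -0.009, -0.002, 0, 0, 0.12], [0.01, 0.027, -0.013, -0.002, 0, 0, 0.11]])

```text
time_s: 49.75
tool_pos: [479.1, 150.3, 169.6]
tool_rot: [[-0.823, 0.568, -0.001], [0.568, 0.823, -0.0], [0.0, -0.001, -1.0]]
force: [0.3, 0.5, -1.1]
grip_width: 0.267
gripper_force: 49.4
```

Request:
arm_command(deltas=[[0.01, 0.024, 0.01, 0.001, -0.01, 0.03, 0.12], [0.01, 0.025, 0.008, 0.001, -0.01, 0.03, 0.12], [0.01, 0.025, 0.004, 0.002, -0.02, 0.03, 0.12], [0.01, 0.025, 0.001, 0.003, -0.01, 0.03, 0.12], [0.01, 0.025, -0.002, 0.004, -0.02, 0.03, 0.13]])

```text
time_s: 50.25
tool_pos: [411.2, 259.3, 166.5]
tool_rot: [[-0.344, 0.938, -0.036], [0.925, 0.346, 0.157], [0.16, 0.02, -0.987]]
force: [-0.1, -0.9, -0.9]
grip_width: 0.269
gripper_force: 49.4
```

Request:
arm_command(deltas=[[0.01, 0.025, -0.005, 0.005, -0.02, 0.03, 0.12], [0.01, 0.024, -0.007, 0.006, -0.01, 0.03, 0.13], [0.01, 0, 0, 0, 0, 0, 0], [0.01, 0, 0, 0, 0, 0, 0], [0.01, 0, 0, 0, 0, 0, 0]])

```text
time_s: 50.75
tool_pos: [386.1, 302.6, 164.0]
tool_rot: [[-0.106, 0.994, -0.021], [0.97, 0.108, 0.22], [0.221, 0.003, -0.975]]
force: [0.3, 0.2, -0.6]
grip_width: 0.268
gripper_force: 49.4
```

Run:
```python
from h import *
print(ctrl.read_state()["tool_pos"],ctrl.read_state()["grip_width"])
d=shot(save="t16");sc=shot("scene","s16")
for o in bars(d,80):
    if o[0][1]<450:print(*o)
print(*[e for e in ends(d,sc,4)if e[0][1]<450],sep="\n")
cv2.imwrite("pics/c9.png",np.hstack([cv2.resize(d["image"][140:320,100:220],(400,600)),cv2.resize(sc["image"][170:320,420:520],(400,600))]))
x,y,z,a=rackpos(-75,7)
plan([(x,y,105,a,.01,.22,30),(x,y,88,a,.01,.22,10)])
```

```text
[386.08007365 302.5537655  164.00562975] 0.2677888983373497
[532.8 333.8] -1.491 93.4 178 179
[462.6 325.4] -1.467 96.7 133 31
[ 463.1 -323.4] 1.489 88.0 154 165
([470.0, -288.2, 29.7], np.float64(0.1), np.int32(165), np.int32(99))
([462.4, -378.6, 30.7], np.float64(0.3), np.int32(154), np.int32(89))
[[0.01, 0, 0, 0.02, 0, 0, 0], [0.01, 0, 0, 0.02, 0, 0, 0], [0.01, -0.001, -0.001, 0.02, 0, 0, 0], [0.01, -0.002, 0, 0.008, 0, 0, 0], [0.01, -0.001, 0, 0.009, 0, 0, 0]]
end [383.9 315.5  88. ]
```

View pics/c9.png

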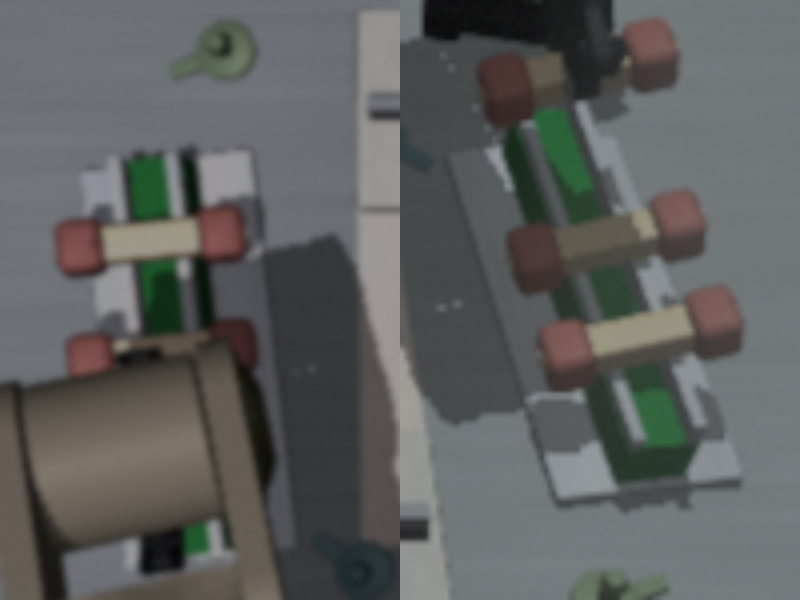

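Two rattles sit neatly across both rails, at scene crop (605,240) and (640,340), and the third is in hand above the last place. The pacifier at crop (415,150) is clear. Lower it.

Request:
arm_command(deltas=[[0.01, 0, 0, 0.02, 0, 0, 0], [0.01, 0, 0, 0.02, 0, 0, 0], [0.01, -0.001, -0.001, 0.02, 0, 0, 0], [0.01, -0.002, 0, 0.008, 0, 0, 0], [0.01, -0.001, 0, 0.009, 0, 0, 0]])

```text
time_s: 51.35
tool_pos: [383.8, 315.7, 87.7]
tool_rot: [[-0.105, 0.994, -0.021], [0.97, 0.107, 0.22], [0.221, 0.003, -0.975]]
force: [0.1, 0.4, -0.5]
grip_width: 0.268
gripper_force: 49.4
```

Request:
arm_command(deltas=[[0.01, 0, 0, 0.001, 0, 0, 0], [0.01, 0, 0, 0.001, 0, 0, 0], [0.01, 0, 0, 0.001, 0, 0, 0], [0.01, 0, 0, 0, 0, 0, 0], [0.01, 0, 0, 0, 0, 0, 0]])

```text
time_s: 51.85
tool_pos: [383.4, 316.7, 85.3]
tool_rot: [[-0.105, 0.994, -0.021], [0.97, 0.107, 0.22], [0.221, 0.003, -0.975]]
force: [0.0, -0.1, 0.1]
grip_width: 0.265
gripper_force: 49.4
```

Request:
arm_command(deltas=[[0.01, 0, 0, 0.001, 0, 0, 0], [0.01, 0, 0, 0.001, 0, 0, 0], [0.01, 0, 0, 0, 0, 0, 0], [0.01, 0, 0, 0, 0, 0, 0], [0.01, 0, 0, 0, 0, 0, 0]])

```text
time_s: 52.35
tool_pos: [383.4, 316.9, 84.8]
tool_rot: [[-0.106, 0.994, -0.02], [0.969, 0.108, 0.221], [0.221, 0.004, -0.975]]
force: [-4.5, -8.2, 20.8]
grip_width: 0.267
gripper_force: 52.5
```

Request:
arm_command(deltas=[[0.042, 0, 0, 0, 0, 0, 0], [0.042, 0, 0, 0, 0, 0, 0], [0.042, 0, 0, 0, 0, 0, 0], [0.042, 0, 0, -0.015, 0, 0, 0], [0.042, 0, 0, -0.025, 0, 0, 0]])

```text
time_s: 52.85
tool_pos: [383.4, 308.1, 121.3]
tool_rot: [[-0.105, 0.994, -0.025], [0.97, 0.107, 0.219], [0.22, -0.001, -0.975]]
force: [0.6, -0.3, 0.0]
grip_width: 0.497
gripper_force: 0.0
```

Request:
arm_command(deltas=[[0.042, 0, 0, -0.04, 0, 0, 0], [0.042, -0.03, 0, -0.03, 0, 0, 0], [0.042, -0.04, 0, 0, 0, 0, 0], [0.042, -0.04, 0, 0, 0, 0, 0], [0.042, -0.04, 0, 0, 0, 0, 0]])

```text
time_s: 53.35
tool_pos: [401.2, 146.1, 157.0]
tool_rot: [[-0.106, 0.994, -0.021], [0.969, 0.108, 0.22], [0.221, 0.003, -0.975]]
force: [0.7, 0.6, -0.5]
grip_width: 0.494
gripper_force: 0.0
```

Request:
arm_command(deltas=[[0.042, -0.04, 0, 0, 0, 0, 0], [0.042, -0.04, 0, 0, 0, 0, 0], [0.042, 0, 0, 0, 0, 0, 0], [0.042, 0, 0, 0, 0, 0, 0], [0.042, 0, 0, 0, 0, 0, 0]])

```text
time_s: 53.85
tool_pos: [409.5, 70.6, 139.6]
tool_rot: [[-0.106, 0.994, -0.022], [0.969, 0.108, 0.22], [0.221, 0.002, -0.975]]
force: [0.0, -0.8, 1.3]
grip_width: 0.494
gripper_force: 0.0
```

Run:
```python
from h import *
print(ctrl.read_state()["tool_pos"])
d=shot(save="t17");sc=shot("scene","s17")
for o in bars(d,80):
    if o[0][1]<450:print(*o)
cv2.imwrite("pics/c10.png",np.vstack([cv2.resize(d["image"][90:390,100:520],(0,0),fx=1,fy=1),cv2.resize(sc["image"][130:410,100:520],(0,0),fx=1,fy=1)]))
```

```text
[409.53658632  70.62029035 139.56419518]
[532.7 333.7] -1.49 93.4 179 180
[457.8 326.3] -1.482 93.7 175 179
[383.2 320.1] -1.457 91.4 169 131
[ 463.1 -323.4] 1.493 87.9 154 167
```

View pics/c10.png

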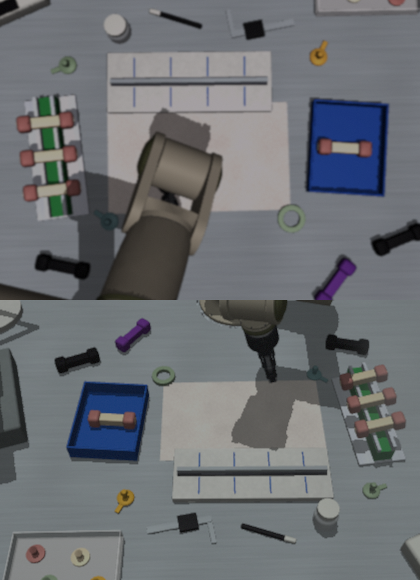

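The final picture shows three rattles across the rack rails, one in the tray, the stand empty and the bystanders where they were. Handing in.

```bash
python3 -c "
from station import ctrl
print(ctrl.finish_job())"
```

```text
the job is handed in; nothing more can be done
None
```

I handed in the job: all four rattles rested on the balance edge together, the three that stayed level are across the rack rails, the one that tipped is in the blue reject tray, and nothing else on the bench was moved.

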